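# Gauge the bores of round-bottomed vases

### The job

Set every turned vase in a support ring of its own, sitting upright and level and let go. When all are in, take the depth rod and gauge each bore, working from the tallest vase to the shortest: lower the rod gently down the bore until its tip rests on the bottom and hold it there for three seconds. Then hang the rod back in its holder, with every vase still level in its ring, and leave the other things on the bench alone.

Things in the scene. Friction and masses are not known exactly. Their poses are not given: they have to be found in the camera images.
- vase0: The tallest of four sizes of round-bottomed turned wooden vase (one may be absent): 152 mm high, 0.35 kg. A ball 72 mm in diameter with a brass cap below; above it a straight neck 42 mm in diameter, from z = 66 mm to the mouth at z = 152 mm. A blind bore 26 mm in diameter, 78 mm deep, has a flat floor at z = 74 mm. Origin: lowest point of the ball; z up the axis.
- vase0_mid (a point): Centre of that vase's ball, 36 mm above its lowest point on its axis. The base is weighted: on the bench the vase stands by itself and rights itself to within some degrees when knocked; jammed against something it may stay tipped. Held loosely by the neck it swings; it may be gripped firmly.
- vase0_floor (a point): Centre of the floor of that vase's bore, 74 mm above its lowest point on its axis; z up the bore.
- vase1: The second tallest of four sizes of round-bottomed turned wooden vase (one may be absent): 136 mm high, 0.35 kg. A ball 72 mm in diameter with a brass cap below; above it a straight neck 42 mm in diameter, from z = 66 mm to the mouth at z = 136 mm. A blind bore 26 mm in diameter, 62 mm deep, has a flat floor at z = 74 mm. Origin: lowest point of the ball; z up the axis.
- vase1_mid (a point): Centre of that vase's ball, 36 mm above its lowest point on its axis. The base is weighted: on the bench the vase stands by itself and rights itself to within some degrees when knocked; jammed against something it may stay tipped. Held loosely by the neck it swings; it may be gripped firmly.
- vase1_floor (a point): Centre of the floor of that vase's bore, 74 mm above its lowest point on its axis; z up the bore.
- vase2: The third tallest of four sizes of round-bottomed turned wooden vase (one may be absent): 120 mm high, 0.35 kg. A ball 72 mm in diameter with a brass cap below; above it a straight neck 42 mm in diameter, from z = 66 mm to the mouth at z = 120 mm. A blind bore 26 mm in diameter, 46 mm deep, has a flat floor at z = 74 mm. Origin: lowest point of the ball; z up the axis.
- vase2_mid (a point): Centre of that vase's ball, 36 mm above its lowest point on its axis. The base is weighted: on the bench the vase stands by itself and rights itself to within some degrees when knocked; jammed against something it may stay tipped. Held loosely by the neck it swings; it may be gripped firmly.
- vase2_floor (a point): Centre of the floor of that vase's bore, 74 mm above its lowest point on its axis; z up the bore.
- vase3: The shortest of four sizes of round-bottomed turned wooden vase (one may be absent): 104 mm high, 0.35 kg. A ball 72 mm in diameter with a brass cap below; above it a straight neck 42 mm in diameter, from z = 66 mm to the mouth at z = 104 mm. A blind bore 26 mm in diameter, 30 mm deep, has a flat floor at z = 74 mm. Origin: lowest point of the ball; z up the axis.
- vase3_mid (a point): Centre of that vase's ball, 36 mm above its lowest point on its axis. The base is weighted: on the bench the vase stands by itself and rights itself to within some degrees when knocked; jammed against something it may stay tipped. Held loosely by the neck it swings; it may be gripped firmly.
- vase3_floor (a point): Centre of the floor of that vase's bore, 74 mm above its lowest point on its axis; z up the bore.
- ring0_top (a point): Centre of the upper face of one of four like smooth grey nylon rings fixed to the bench: 80 mm outside, 54 mm inside diameter, 22 mm high, z up. Seated, a vase's ball centre lies 24 mm above this point (ball 10 mm clear of the bench). Friction in the ring can keep the lean a vase has when let go.
- ring1_top (a point): Centre of the upper face of one of four like smooth grey nylon rings fixed to the bench: 80 mm outside, 54 mm inside diameter, 22 mm high, z up. Seated, a vase's ball centre lies 24 mm above this point (ball 10 mm clear of the bench). Friction in the ring can keep the lean a vase has when let go.
- ring2_top (a point): Centre of the upper face of one of four like smooth grey nylon rings fixed to the bench: 80 mm outside, 54 mm inside diameter, 22 mm high, z up. Seated, a vase's ball centre lies 24 mm above this point (ball 10 mm clear of the bench). Friction in the ring can keep the lean a vase has when let go.
- ring3_top (a point): Centre of the upper face of one of four like smooth grey nylon rings fixed to the bench: 80 mm outside, 54 mm inside diameter, 22 mm high, z up. Seated, a vase's ball centre lies 24 mm above this point (ball 10 mm clear of the bench). Friction in the ring can keep the lean a vase has when let go.
- rod: Depth rod, 0.18 kg: steel rod 10 mm in diameter and 90 mm long, above it a steel disc (36 mm in diameter, z = 90 to 96 mm) and a square black grip 28 x 28 mm (z = 96 to 148 mm), its faces square to x and y. Origin at the rod's lower end, z up to the grip. Starts hanging upright in the holder.
- holder: Fixed holder, 105 mm high: upright aluminium pipe, 40 mm outside and 22 mm inside diameter, on a round foot 90 mm in diameter. The rod hangs in it, disc on the pipe's upper edge, tip 15 mm above the bench. Origin: centre of the foot's underside.
- rod_tip (a point): Lower end of the depth rod, same point as its origin.
- holder_top (a point): Centre of the pipe's upper edge, 105 mm above the bench.
- glue: White glue bottle, 52 mm in diameter and 120 mm high, a bystander. Origin at the centre of its base.
- offcut: Pale wooden offcut, 100 x 50 x 45 mm, a bystander. Origin at the centre of its underside.
- sander: Cork sanding block, 100 x 60 x 30 mm, a bystander. Origin at the centre of its underside.

How it is judged:
By the outcome, as a careful person would: the job done as asked, in the order asked, and still so for the second after the job is handed in, with the robot touching nothing.
Of vase0, vase1, vase2, vase3 only 3 to 4 are there at a start; the rules pass over those that are not, and their reading is None.
At some moment in a run one of vase0, vase1, vase2, vase3 may be knocked a few centimetres aside while the robot is not near it.
It also fails if it takes over 210 s, if anything falls off the work surface, if the arm or the gripper's body presses on something with over 40 N, if the wrist force passes 120 N, or if a joint passes its speed limit or range.

### The arm

A 6-joint arm with a two-finger parallel gripper is mounted at the origin on the work surface. World frame = base frame: x ahead of the robot, y to its left, z up, the work surface at z = 0. Lengths are in mm, angles in rad, forces in N, time in s.
With the tool pointing down it reaches from about 350 to 975 mm from the base axis. Payload 7.1 kg.
Tool frame: the origin (TCP) lies at the very end of the fingers, on their centre line; the grasp point (between the pads) lies 19 mm behind it (ctrl.grasp_offset is the distance from the TCP to the grasp point, in mm); z points along the fingers, y is the line along which they close (so a half turn about z gives the same grasp; the last joint's range is limited). The gripper opens to 88 mm and grips with 3 to 60 N. Pads are 20 mm wide; open, the fingers measure 115 mm over their backs; the gripper's body (75 mm by 178 mm) begins 61 mm behind the grasp point.
Start: joints at [-1.286, 0.423, 1.63, -0, 1.089, -0.019], TCP at [186.986, -596.357, 222.675] pointing down, gripper open.
Joint ranges: [-3, 3], [-0.9, 2.11], [0.09, 2.58], [-1.31, 4.45], [0.11, 2.69], [-2.54, 2.54]. Speed limits (rad/s): [2.39, 2.39, 3.01, 3.14, 3.14, 3.14].

### API

Orientations are given as a rotation vector (axis times angle).
In Python, from workcell import ctrl, viewer, ticket, models gives the robot as it stands.
- The arm moves only by the tool play_rows, never from a script. Its arguments are lists of equal length, an entry for each row: "dp": the shift along the world's x, y, z in mm, a list of three; "yaw": the turn about the world's z in degrees. In form: {"dp": [[tx, ty, tz], ...], "yaw": [yaw, ...]}. A call has 1 to 8 rows; each row shifts and turns the commanded pose from where the row before left it; what a row does not reach is not made up. A row lasts 1/12 s, in which the tool goes at most 41.7 mm and 7.16 degrees, less where a joint would pass 70% of its speed; a pose out of reach is approached as far as the arm can. A call is refused whole if a number of a shift passes 41.7 or a number of a turn 7.16, either way. A call with a gripper value outside its range is refused whole. "gripper" is the closure, from 0 (fully open) to 1 (shut), set as the call begins (left out, the last holds). The fingers move at their own pace and stop on an object; the grip force is fixed at half the most. Time passes only in rows, so rows that do not move let the fingers close. It gives the time, the measured TCP pose, the force, the opening and the grip force at its end, in the units of the state.
- ctrl.get_obs(): the state, without advancing time (a new reading comes with each control period).
- viewer.get_image(name): name is "scene" or "top" or "wrist"; returns a dict with "pixels" (480x640x3 uint8, red, green, blue), "range_z" (480x640 float32, mm along the optical axis (not along the pixel's ray), 0 where there is no reading), "fx", "fy", "cx", "cy" (pixels), "T" (4x4, takes a point from camera to world coordinates); the wrist camera has in their place "hand_eye" (4x4, takes a point from camera to tool coordinates, whose origin is the TCP and whose axes are the flange's). Camera axes: x right, y up, looking along -z (the intrinsics and any distortion apply to the point x, -y, -z); pixel columns grow to the right and rows downward; lengths in mm; the calibration is good to about 2 mm. A picture is of the moment at which its call begins: read the wrist's pose just before it.
- ticket.close_job(): hands the job in; it is judged then, once.
Trained networks look in a picture, given as the dict that the camera call returned (one of the last four; its "shot" number tells which), for a name from the list of things; names that differ only in an ending like _2 or _b are one class to them, and where a whole thing is asked for, a point or a joint stands for the part that bears it (a point fixed in the world has none). Each returns a list of dicts, best first, with "conf" (0 to 1); they miss things now and then, are a little off and sometimes report something else, mostly with a low value. They report only what shows in the picture. A call takes as long as a camera call.
- models.look_for(picture, name): "bbox" ([centre column, centre row, width, height] in pixels, round what is visible of it).
- models.landmark_of(picture, name): "location" ([column, row] in pixels: a listed point, or the origin of a listed thing).
The state is a dict: "t": time; "qpos": joint angles; "qvel": joint speeds; "joint_torque": joint torques, N m; "ee_pos": TCP position; "orientation": TCP orientation; "ft_force": force on the tool from outside, world axes, zero at the start; "moment": the same for the moment, N m; "width": finger opening in mm; "grasp_force": force on a finger pad.
Only numpy, scipy, OpenCV 4.12 (cv2) and the standard library are available. Lean on these libraries where they do the work, as an engineer would, in place of code of your own. Each camera call takes 0.05 s, during which the arm holds its last target. There are 200 camera calls.

## Working session

There is one attempt and no reset: what is moved stays moved. The work goes in short steps, Python scripts to look and compute and a tool call to move; the robot and the scene stay as the last step left them, time stands still between calls to the robot, and variables do not carry over. Pictures are saved under pics/ and viewed, at most 14 in all, crops included, and the job is handed in when it is done.

Besides the shell and the picture viewer there is one more tool, called after ">>>" by a JSON object that holds its "method" and its "body", one argument or row to a line. play_rows: Moves the arm, as the interface text tells. Its arguments: {"type":"object","properties":{"dp":{"type":"array"},"yaw":{"type":"array"},"gripper":{"type":"number"}},"required":["dp","yaw"]}

```bash
mkdir -p pics
cat > h.py <<'E'
import numpy as np, cv2
from scipy.spatial.transform import Rotation as R
from workcell import ctrl, viewer, ticket, models
def shot(n):
    o=ctrl.get_obs(); p=viewer.get_image(n)
    if n=='wrist':
        T=np.eye(4);T[:3,:3]=R.from_rotvec(o['orientation']).as_matrix();T[:3,3]=o['ee_pos'];p['T']=T@p['hand_eye']
    return p
def cloud(p):
    z=p['range_z'];v,u=np.mgrid[:480,:640]
    P=np.stack([(u-p['cx'])/p['fx']*z,-(v-p['cy'])/p['fy']*z,-z],-1)
    W=P@p['T'][:3,:3].T+p['T'][:3,3]; W[z<=0]=np.nan
    return W
def ray(p,uv,h):
    d=p['T'][:3,:3]@np.array([(uv[0]-p['cx'])/p['fx'],-(uv[1]-p['cy'])/p['fy'],-1]);c=p['T'][:3,3]
    return c+d*(h-c[2])/d[2]
def save(p,n): cv2.imwrite('pics/'+n,p['pixels'][:,:,::-1])
E
python3 - <<'E'
from h import *
for n in('scene','top'):
    p=shot(n);save(p,n+'0.png');print(n,[k for k in p if k not in('pixels','range_z')],p['T'].round(2).tolist(),p['fx'],p.get('dist'))
    H={'rod_tip':15,'holder_top':105,'glue':0,'offcut':0,'sander':0}
    for i in range(4):
        H[f'vase{i}_mid']=36;H[f'ring{i}_top']=22
    for k,h in H.items():
        r=models.landmark_of(p,k)
        print(k,[(round(a['conf'],2),np.round(a['location']).tolist(),ray(p,a['location'],h)[:2].round(0).tolist()) for a in r[:5]])
o=ctrl.get_obs();print(o['t'],o['ee_pos'],o['orientation'],o['width'])
E
```

```text
scene ['fx', 'fy', 'cx', 'cy', 'T', 'shot'] [[-0.51, -0.54, 0.67, 1264.99], [0.86, -0.33, 0.39, 417.4], [0.01, 0.77, 0.63, 764.53], [0.0, 0.0, 0.0, 1.0]] 526.1915886708937 None
rod_tip []
holder_top [(0.93, [308.0, 255.0], [634.0, 11.0]), (0.56, [402.0, 314.0], [680.0, 225.0]), (0.53, [314.0, 291.0], [712.0, 72.0])]
glue [(0.9, [339.0, 331.0], [689.0, 110.0])]
offcut [(0.71, [238.0, 284.0], [687.0, -128.0])]
sander [(0.75, [346.0, 240.0], [449.0, -6.0]), (0.24, [315.0, 296.0], [633.0, 23.0])]
vase0_mid [(0.88, [250.0, 184.0], [417.0, -298.0])]
ring0_top [(0.95, [393.0, 252.0], [454.0, 111.0])]
vase1_mid [(0.78, [184.0, 208.0], [578.0, -368.0])]
ring1_top [(0.6, [478.0, 261.0], [388.0, 277.0])]
vase2_mid [(0.96, [299.0, 204.0], [425.0, -147.0]), (0.45, [393.0, 253.0], [473.0, 119.0])]
ring2_top [(0.6, [403.0, 313.0], [605.0, 203.0])]
vase3_mid [(0.81, [237.0, 238.0], [602.0, -193.0]), (0.26, [239.0, 229.0], [573.0, -210.0])]
ring3_top [(0.88, [512.0, 338.0], [559.0, 396.0])]
top ['fx', 'fy', 'cx', 'cy', 'T', 'shot'] [[0.01, 0.99, -0.17, 310.12], [-1.0, 0.01, -0.01, -1.33], [-0.0, 0.17
[... 375 characters left out ...]
.0, 13.0])]
vase0_mid [(0.7, [450.0, 301.0], [415.0, -303.0]), (0.4, [482.0, 233.0], [580.0, -383.0])]
ring0_top [(0.83, [273.0, 282.0], [457.0, 119.0])]
vase1_mid [(0.68, [480.0, 240.0], [563.0, -377.0])]
ring1_top [(0.69, [209.0, 306.0], [396.0, 271.0])]
vase2_mid [(0.78, [381.0, 295.0], [428.0, -139.0]), (0.65, [451.0, 304.0], [410.0, -304.0]), (0.6, [381.0, 298.0], [421.0, -138.0])]
ring2_top [(0.65, [242.0, 216.0], [618.0, 199.0])]
vase3_mid [(0.61, [402.0, 223.0], [604.0, -191.0]), (0.16, [451.0, 299.0], [420.0, -305.0])]
ring3_top [(0.65, [159.0, 242.0], [552.0, 400.0])]
1.4 [ 186.98558177 -596.36812237  222.69868209] [ 3.10538794e+00  4.75368900e-01 -2.18005474e-06] 87.75676563756015
```

View pics/scene0.png

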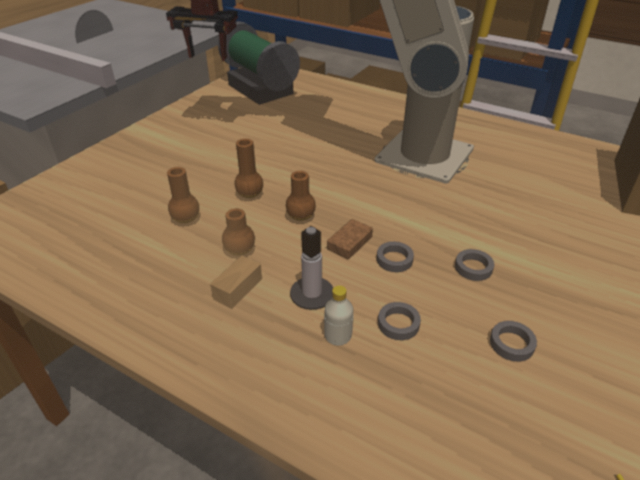

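View pics/top0.png

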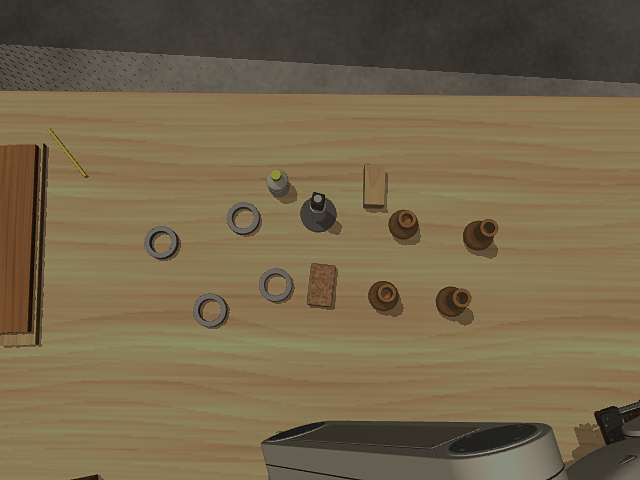

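```bash
cat >> h.py <<'E'
def circ(xy):
    A=np.c_[2*xy,np.ones(len(xy))];s=np.linalg.lstsq(A,(xy**2).sum(1),rcond=None)[0]
    return s[:2],np.sqrt(s[2]+s[0]**2+s[1]**2)
def near(W,x,y,r,z0,z1):
    m=(np.hypot(W[...,0]-x,W[...,1]-y)<r)&(W[...,2]>z0)&(W[...,2]<z1);return W[m]
E
python3 - <<'E'
from h import *
C=[cloud(shot('scene')),cloud(shot('top'))]
for i,(x,y) in enumerate([(416,-300),(570,-375),(427,-140),(603,-192)]):
    for W in C:
        P=near(W,x,y,60,60,170);z=np.percentile(P[:,2],97) if len(P) else 0
        Q=P[P[:,2]>z-5]; S=near(W,x,y,60,12,62)
        b=np.linalg.lstsq(np.c_[2*S,np.ones(len(S))],(S**2).sum(1),rcond=None)[0] if len(S)>9 else np.zeros(4)
        print('vase',i,len(P),z.round(1),Q[:,:2].mean(0).round(1),'ball',b[:3].round(1),np.sqrt(max(0,b[3]+b[:3]@b[:3])).round(1))
for i,(x,y) in enumerate([(456,116),(393,274),(612,201),(556,398)]):
    for W in C:
        P=near(W,x,y,52,17,28);c=circ(P[:,:2]);print('ring',i,len(P),P.mean(0).round(1),((P[:,:2].max(0)+P[:,:2].min(0))/2).round(1),np.ptp(P[:,:2],axis=0).round(1))
for W in C:
    P=near(W,633,8,60,135,190);print('grip',len(P),P[:,:].mean(0).round(1),P[:,2].max(), cv2.minAreaRect(P[P[:,2]>P[:,2].max()-5][:,:2].astype(np.float32)))
E
```

```text
vase 0 740 152.2 [ 417.3 -300.8] ball [ 415.6 -301.5   36.1] 34.5
vase 0 541 154.5 [ 415.7 -302.7] ball [ 415.2 -303.    38. ] 34.5
vase 1 731 136.3 [ 576.7 -369.5] ball [ 575.4 -370.6   36.2] 34.6
vase 1 541 139.0 [ 574.2 -371.1] ball [ 575.2 -371.9   37.6] 34.9
vase 2 593 120.3 [ 428.3 -140.7] ball [ 426.9 -141.8   35.8] 34.8
vase 2 426 122.5 [ 426.5 -142.7] ball [ 426.7 -143.3   37.3] 35.0
vase 3 583 104.6 [ 601.3 -189.7] ball [ 599.9 -190.9   36.1] 35.0
vase 3 424 107.9 [ 598.3 -190.2] ball [ 599.8 -192.1   37.2] 34.9
ring 0 462 [454.4 116.6  21.2] [453.2 115.7] [82.7 79.5]
ring 0 429 [451.7 114.5  22.1] [452.5 114.9] [77.6 77.8]
ring 1 488 [391.7 272.9  21.1] [389.5 272.5] [80.8 78.6]
ring 1 440 [388.  270.3  22. ] [388.1 270.2] [76.5 80. ]
ring 2 670 [618.  200.7  21.3] [616.4 199.8] [80.9 79. ]
ring 2 405 [614.4 198.1  22.1] [614.8 197.9] [79.1 78.9]
ring 3 748 [555.8 398.9  21.3] [552.6 398.4] [82.  79.2]
ring 3 422 [552.4 397.   21.8] [551.8 396.9] [79.7 78.4]
grip 363 [636.1  19.2 154.2] 168.0496429543956 ((632.5906372070312, 15.69342041015625), (24.287263870239258, 24.68075180053711), 69.00688171386719)
grip 188 [627.5  14.4 160.8] 171.65152466861787 ((629.7261352539062, 15.486543655395508), (19.7205753326416, 22.40899085998535), 81.57537078857422)
```

The pictures show four vases on the robot's right: vase0 at top-image pixel (450,301), vase1 (480,237), vase2 (382,295) and vase3 (403,223). The four rings are on the left at (275,284), (210,310), (243,217) and (161,242). The holder with the rod is at (318,208). Moving to vase0.

>>> {"method": "play_rows", "body": {
  "dp": [
    [25.3,32.7,0],
    [25.3,32.7,0],
    [25.3,32.7,0],
    [25.3,32.7,0],
    [25.3,32.7,0],
    [25.3,32.7,0],
    [25.3,32.7,0],
    [25.3,32.7,0]
  ],
  "yaw": [0,0,0,0,0,0,0,0],
  "gripper": 0
}}

```text
t: 2.17
ee_pos: [390.3, -333.1, 223.0]
orientation: [3.105, 0.475, 0.001]
ft_force: [0.6, 0.2, 0.2]
width: 87.8
grasp_force: 0.0
```

>>> {"method": "play_rows", "body": {
  "dp": [
    [25.3,32.7,0],
    [0,0,0],
    [0,0,0]
  ],
  "yaw": [0,0,0]
}}

```text
t: 2.42
ee_pos: [415.9, -300.5, 222.8]
orientation: [3.104, 0.482, 0.0]
ft_force: [0.8, 0.3, -0.9]
width: 87.6
grasp_force: 0.0
```

```bash
cat >> h.py <<'E'
def vase(W,x,y,b=0):
    "fit ball and top rim; b=base z"
    S=near(W,x,y,60,b+14,b+62);
    s=np.linalg.lstsq(np.c_[2*S,np.ones(len(S))],(S**2).sum(1),rcond=None)[0] if len(S)>9 else np.zeros(4)
    P=near(W,x,y,60,b+80,b+170)
    if len(P)<9: return s[:3].round(1),None
    z=np.percentile(P[:,2],97);Q=P[P[:,2]>z-4]
    return s[:3].round(1),((Q.max(0)+Q.min(0))/2).round(1),np.ptp(Q,axis=0).round(0),circ(Q[:,:2])[0].round(1)
E
python3 - <<'E'
from h import *
p=shot('wrist');save(p,'w0.png');W=cloud(p);o=ctrl.get_obs();print(o['ee_pos'].round(1),o['qpos'].round(2),o['t'])
print(vase(W,415,-302))
print(p['hand_eye'].round(2).tolist())
E
```

```text
[ 415.  -301.6  222.8] [-0.65  0.26  1.87 -0.    1.01  0.61] 2.4667
(array([ 415.8, -304.4,   37.4]), array([ 416.2, -304.2,  152.5]), array([41., 41.,  5.]), array([ 416.7, -304. ]))
[[-0.0, 0.96, 0.27, 74.8], [1.0, 0.0, -0.0, 0.83], [-0.0, 0.27, -0.96, -163.12], [0.0, 0.0, 0.0, 1.0]]
```

View pics/w0.png

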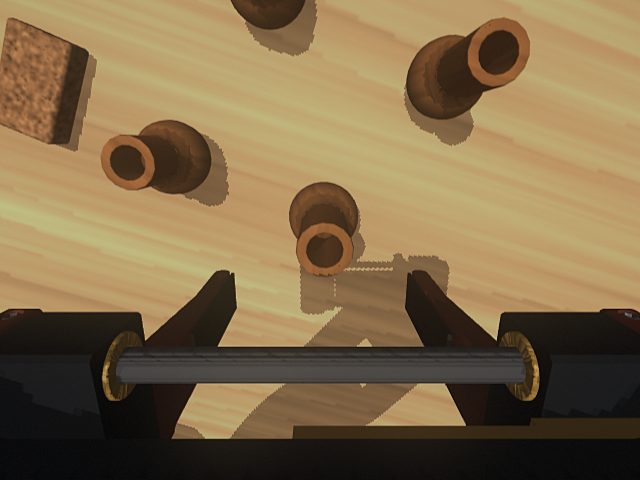

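The wrist view shows the vase0 mouth at (325,250), centred between the fingers. Lowering, gripping and lifting.

>>> {"method": "play_rows", "body": {
  "dp": [
    [1,-1.5,-32],
    [0,0,-32],
    [0,0,-32],
    [0,0,-32],
    [0,0,0]
  ],
  "yaw": [0,0,0,0,0]
}}

```text
t: 2.88
ee_pos: [411.5, -302.7, 89.7]
orientation: [-3.099, -0.471, 0.01]
ft_force: [-0.6, 1.4, 0.2]
width: 87.9
grasp_force: 0.0
```

>>> {"method": "play_rows", "body": {
  "dp": [
    [0,0,0],
    [0,0,0],
    [0,0,0],
    [0,0,0],
    [0,0,0],
    [0,0,0],
    [0,0,0],
    [0,0,0]
  ],
  "yaw": [0,0,0,0,0,0,0,0],
  "gripper": 1
}}

```text
t: 3.55
ee_pos: [415.9, -303.6, 95.2]
orientation: [3.105, 0.476, 0.001]
ft_force: [0.2, 0.2, 4.9]
width: 41.7
grasp_force: 30.0
```

>>> {"method": "play_rows", "body": {
  "dp": [
    [0,0,15],
    [0,0,35],
    [0,0,38],
    [0,0,38],
    [0,0,35],
    [0,10,14],
    [-1,25,0],
    [-2,38,0]
  ],
  "yaw": [0,0,0,0,0,0,0,0]
}}

```text
t: 4.22
ee_pos: [413.4, -231.7, 270.8]
orientation: [3.103, 0.471, 0.004]
ft_force: [0.2, 0.7, -4.1]
width: 41.5
grasp_force: 30.0
```

>>> {"method": "play_rows", "body": {
  "dp": [
    [-2,39,0],
    [-2,39,0],
    [-2,39,0],
    [-2,39,0],
    [-2,39,0],
    [-2,39,0],
    [-2,39,0],
    [-2,39,0]
  ],
  "yaw": [0,0,0,0,0,0,0,0]
}}

```text
t: 4.88
ee_pos: [395.4, 83.2, 269.3]
orientation: [3.105, 0.475, -0.001]
ft_force: [0.6, -0.5, -4.3]
width: 42.0
grasp_force: 30.0
```

>>> {"method": "play_rows", "body": {
  "dp": [
    [-2,39,0],
    [-2,39,0],
    [-2,39,0],
    [-2,37,0],
    [0,24,0],
    [0,10,-15],
    [0,0,-30],
    [0,0,-30]
  ],
  "yaw": [0,0,0,0,0,0,0,0]
}}

```text
t: 5.55
ee_pos: [388.6, 270.7, 194.1]
orientation: [-3.104, -0.479, -0.003]
ft_force: [0.4, 0.3, -5.9]
width: 42.2
grasp_force: 30.0
```

>>> {"method": "play_rows", "body": {
  "dp": [
    [0,0,-20],
    [0,0,-10],
    [0,0,0],
    [0,0,0],
    [0,0,0],
    [0,0,0]
  ],
  "yaw": [0,0,0,0,0,0]
}}

```text
t: 6.05
ee_pos: [389.6, 270.0, 166.1]
orientation: [-3.104, -0.475, -0.004]
ft_force: [0.6, 0.5, -4.6]
width: 42.0
grasp_force: 30.0
```

Run:
```python
from h import *
o=ctrl.get_obs();print(o['ee_pos'].round(1),o['qpos'].round(2),o['t'])
b=o['ee_pos'][2]-95
for n in('scene','top'):
    p=shot(n); print(n,vase(cloud(p),388,270,b)); 
save(p,'t1.png')
p=shot('wrist');W=cloud(p);P=near(W,388,270,52,17,28);print('wrist ring',len(P),((P[:,:2].max(0)+P[:,:2].min(0))/2).round(1),np.ptp(P[:,:2],axis=0), vase(W,388,270,b))
```

```text
[389.6 270.  166.1] [ 0.58  0.29  2.   -0.    0.85  1.85] 6.05
scene (array([389.4, 271. , 107. ]), array([393.9, 273.3, 235.3]), array([36., 68., 11.]), array([403.3, 274.5]))
top (array([389.3, 263. , 109.7]), None)
wrist ring 1382 [403.9 271.6] [51.01577234 76.24024154] (array([389.7, 269.1, 108. ]), array([390.7, 271.8, 234.9]), array([38., 56., 12.]), array([394.7, 270.6]))
```

>>> {"method": "play_rows", "body": {
  "dp": [
    [-0.5,0.5,-20],
    [0,0,-20],
    [0,0,-10],
    [0,0,-4],
    [0,0,-2],
    [0,0,-2],
    [0,0,-1],
    [0,0,0]
  ],
  "yaw": [0,0,0,0,0,0,0,0]
}}

```text
t: 6.87
ee_pos: [388.7, 270.2, 106.2]
orientation: [-3.105, -0.475, -0.002]
ft_force: [0.7, 1.0, -3.9]
width: 41.8
grasp_force: 30.0
```

>>> {"method": "play_rows", "body": {
  "dp": [
    [0,0,-0.5],
    [0,0,-0.5],
    [0,0,-0.5],
    [0,0,0]
  ],
  "yaw": [0,0,0,0]
}}

```text
t: 7.2
ee_pos: [389.2, 270.6, 104.8]
orientation: [-3.104, -0.475, -0.004]
ft_force: [1.6, 0.6, 0.5]
width: 41.9
grasp_force: 30.0
```

>>> {"method": "play_rows", "body": {
  "dp": [
    [0,0,0],
    [0,0,0],
    [0,0,0],
    [0,0,0],
    [0,0,0],
    [0,0,15],
    [0,0,30],
    [0,0,30]
  ],
  "yaw": [0,0,0,0,0,0,0,0],
  "gripper": 0
}}

```text
t: 7.87
ee_pos: [387.2, 269.3, 179.1]
orientation: [3.104, 0.475, -0.005]
ft_force: [0.5, 0.7, 0.3]
width: 86.9
grasp_force: 0.0
```

>>> {"method": "play_rows", "body": {
  "dp": [
    [0,0,30],
    [0,-10,10],
    [0,-25,0],
    [0,-38,0],
    [0,-40,0],
    [0,-40,0],
    [0,-40,0],
    [0,-40,0]
  ],
  "yaw": [0,0,0,0,0,0,0,0]
}}

```text
t: 8.53
ee_pos: [387.1, 35.0, 218.7]
orientation: [3.105, 0.477, -0.001]
ft_force: [0.8, 1.1, -0.2]
width: 87.9
grasp_force: 0.0
```

```bash
cat >> h.py <<'E'
V={0:(415.5,-302),1:(575.5,-371),2:(427,-142.5),3:(600,-191.5)}
def lean(W,x,y,b,L):
    "ball centre and neck axis by circle fits at two heights vs ball"
    v=vase(W,x,y,b)
    if v[1] is None: return v[0],None
    return v[0],v[1],(np.degrees((v[1][:2]-v[0][:2])/(L-36))).round(1)
E
python3 - <<'E'
from h import *
o=ctrl.get_obs();print(o['ee_pos'].round(1),o['t'])
for n in('scene','top'):
    p=shot(n);W=cloud(p);print(n,lean(W,389,271,10,152))
    for i in(1,2,3): print(i,vase(W,*V[i]))
E
```

```text
[387.1  35.  218.7] 8.5333
scene (array([388.8, 271.9,  44.8]), array([389.6, 271.4, 160.8]), array([ 0.4, -0.2]))
1 (array([ 575.5, -370.5,   36.3]), array([ 575.4, -370.1,  135.3]), array([44., 45.,  6.]), array([ 575.4, -370.2]))
2 (array([ 427.1, -141.7,   36.6]), array([ 427.4, -140.7,  120. ]), array([43., 39.,  6.]), array([ 427.6, -141.3]))
3 (array([ 600. , -190.8,   36. ]), array([ 600.7, -190.8,  103.7]), array([42., 41.,  5.]), array([ 600.7, -190.1]))
top (array([388.3, 270.9,  40.6]), array([388.6, 270.7, 164.5]), array([ 0.1, -0.1]))
1 (array([ 575.2, -371.8,   37.3]), array([ 574.5, -370.3,  139.9]), array([39., 39.,  8.]), array([ 574.4, -371.1]))
2 (array([ 426.7, -142.9,   38.1]), array([ 427. , -142.6,  123.3]), array([38., 38.,  7.]), array([ 426.6, -142.9]))
3 (array([ 599.8, -192. ,   37.6]), array([ 599.5, -191.4,  107.4]), array([40., 39.,  6.]), array([ 599. , -191.3]))
```

Vase0 is seated upright, with lean under half a degree. Next is vase1.

>>> {"method": "play_rows", "body": {
  "dp": [
    [16,-35,0],
    [16,-35,0],
    [16,-35,0],
    [16,-35,0],
    [16,-35,0],
    [16,-35,0],
    [16,-35,0],
    [16,-35,0]
  ],
  "yaw": [0,0,0,0,0,0,0,0]
}}

```text
t: 9.3
ee_pos: [516.5, -244.2, 218.3]
orientation: [-3.104, -0.476, 0.001]
ft_force: [0.6, 0.3, 0.6]
width: 87.7
grasp_force: 0.0
```

>>> {"method": "play_rows", "body": {
  "dp": [
    [16,-35,0],
    [16,-35,0],
    [16,-35,0],
    [8,-17,0],
    [3,-7,-10],
    [0,0,-20],
    [0,0,0],
    [0,0,0]
  ],
  "yaw": [0,0,0,0,0,0,0,0]
}}

```text
t: 9.97
ee_pos: [573.8, -370.0, 186.9]
orientation: [-3.102, -0.476, 0.006]
ft_force: [-0.6, 0.6, 0.3]
width: 87.8
grasp_force: 0.0
```

Run:
```python
from h import *
p=shot('wrist');W=cloud(p);o=ctrl.get_obs();print(o['ee_pos'].round(1),o['qpos'].round(2),o['t'])
print(vase(W,575,-371))
```

```text
[ 574.6 -370.5  188.3] [-0.59  0.55  1.51  0.    1.09  0.68] 10.0167
(array([ 575.8, -373.3,   37.5]), array([ 576.2, -373. ,  136.4]), array([41., 41.,  5.]), array([ 576.6, -372.9]))
```

>>> {"method": "play_rows", "body": {
  "dp": [
    [1,-1.5,-30],
    [0,0,-35],
    [0,0,-25],
    [0,0,-11],
    [0,0,-2],
    [0,0,0]
  ],
  "yaw": [0,0,0,0,0,0]
}}

```text
t: 10.52
ee_pos: [576.6, -373.3, 86.9]
orientation: [3.105, 0.476, 0.0]
ft_force: [-0.1, -0.5, -0.2]
width: 87.8
grasp_force: 0.0
```

>>> {"method": "play_rows", "body": {
  "dp": [
    [0,0,0],
    [0,0,0],
    [0,0,0],
    [0,0,0],
    [0,0,0],
    [0,0,0],
    [0,0,0],
    [0,0,0]
  ],
  "yaw": [0,0,0,0,0,0,0,0],
  "gripper": 1
}}

```text
t: 11.18
ee_pos: [576.2, -373.6, 86.3]
orientation: [-3.105, -0.475, -0.0]
ft_force: [0.4, 0.3, -0.2]
width: 42.3
grasp_force: 30.0
```

>>> {"method": "play_rows", "body": {
  "dp": [
    [0,0,15],
    [0,0,35],
    [0,0,38],
    [0,0,38],
    [0,0,35],
    [0,10,19],
    [-1,25,0],
    [-1,37,0]
  ],
  "yaw": [0,0,0,0,0,0,0,0]
}}

```text
t: 11.85
ee_pos: [574.6, -303.4, 268.8]
orientation: [3.103, 0.47, 0.005]
ft_force: [0.7, 1.3, -4.1]
width: 42.1
grasp_force: 30.0
```

>>> {"method": "play_rows", "body": {
  "dp": [
    [-1,39,0],
    [-1,39,0],
    [-1,39,0],
    [-1,39,0],
    [-1,39,0],
    [-1,39,0],
    [-1,39,0],
    [-1,39,0]
  ],
  "yaw": [0,0,0,0,0,0,0,0]
}}

```text
t: 12.52
ee_pos: [565.3, 12.2, 266.7]
orientation: [-3.105, -0.475, 0.001]
ft_force: [1.1, -0.4, -4.0]
width: 42.4
grasp_force: 30.0
```

>>> {"method": "play_rows", "body": {
  "dp": [
    [-1,39,0],
    [-1,39,0],
    [-1,39,0],
    [-1,39,0],
    [-1,39,0],
    [-1,39,0],
    [-1,39,0],
    [-1,39,0]
  ],
  "yaw": [0,0,0,0,0,0,0,0]
}}

```text
t: 13.18
ee_pos: [557.3, 324.1, 266.6]
orientation: [3.105, 0.475, -0.001]
ft_force: [0.7, 0.6, -3.3]
width: 42.3
grasp_force: 30.0
```

>>> {"method": "play_rows", "body": {
  "dp": [
    [-3,37,0],
    [-2,24,0],
    [-0.5,10,-15],
    [0,2,-35],
    [0,0,-30],
    [0,0,-15],
    [0,0,-5],
    [0,0,0]
  ],
  "yaw": [0,0,0,0,0,0,0,0]
}}

```text
t: 13.85
ee_pos: [551.6, 394.1, 164.1]
orientation: [3.104, 0.474, -0.006]
ft_force: [-1.6, -0.3, -3.1]
width: 42.5
grasp_force: 30.0
```

>>> {"method": "play_rows", "body": {
  "dp": [
    [0,0,0],
    [0,0,0]
  ],
  "yaw": [0,0]
}}

```text
t: 14.02
ee_pos: [553.7, 395.7, 167.9]
orientation: [-3.104, -0.475, -0.004]
ft_force: [1.5, -0.9, -3.5]
width: 42.5
grasp_force: 30.0
```

Run:
```python
from h import *
o=ctrl.get_obs();print(o['ee_pos'].round(1),o['qpos'].round(2),o['t'])
b=o['ee_pos'][2]-86.3
for n in('scene','top'):
    p=shot(n); print(n,vase(cloud(p),552,397,b));
```

```text
[553.7 395.7 167.9] [ 0.6   0.56  1.54 -0.    1.04  1.87] 14.0167
scene (array([553. , 396.7, 117.6]), array([564.9, 395.3, 241.7]), array([60., 95., 20.]), array([560.7, 392. ]))
top (array([552.1, 389.3, 120.9]), None)
```

>>> {"method": "play_rows", "body": {
  "dp": [
    [-1,1,-30],
    [0,0,-25],
    [0,0,-10],
    [0,0,-3],
    [0,0,-1],
    [0,0,-1],
    [0,0,-1],
    [0,0,0]
  ],
  "yaw": [0,0,0,0,0,0,0,0]
}}

```text
t: 14.78
ee_pos: [552.7, 397.1, 96.6]
orientation: [-3.104, -0.475, -0.004]
ft_force: [1.7, 1.2, -1.9]
width: 42.3
grasp_force: 30.0
```

>>> {"method": "play_rows", "body": {
  "dp": [
    [0,0,-0.5],
    [0,0,-0.5],
    [0,0,0]
  ],
  "yaw": [0,0,0]
}}

```text
t: 15.03
ee_pos: [553.1, 397.3, 95.8]
orientation: [-3.104, -0.475, -0.005]
ft_force: [2.6, 0.8, 5.0]
width: 42.2
grasp_force: 30.0
```

>>> {"method": "play_rows", "body": {
  "dp": [
    [0,0,0],
    [0,0,0],
    [0,0,0],
    [0,0,0],
    [0,0,0],
    [0,0,15],
    [0,0,35],
    [0,0,35]
  ],
  "yaw": [0,0,0,0,0,0,0,0],
  "gripper": 0
}}

```text
t: 15.7
ee_pos: [550.6, 395.7, 179.3]
orientation: [3.104, 0.475, -0.005]
ft_force: [0.6, 0.8, 0.7]
width: 87.0
grasp_force: 0.0
```

>>> {"method": "play_rows", "body": {
  "dp": [
    [0,0,30],
    [0,-10,10],
    [1,-25,0],
    [3,-40,0],
    [3,-40,0],
    [3,-40,0],
    [3,-40,0],
    [3,-40,0]
  ],
  "yaw": [0,0,0,0,0,0,0,0]
}}

```text
t: 16.37
ee_pos: [566.9, 159.2, 219.3]
orientation: [3.105, 0.476, -0.001]
ft_force: [0.4, -0.7, -0.1]
width: 87.5
grasp_force: 0.0
```

>>> {"method": "play_rows", "body": {
  "dp": [
    [3,-40,0],
    [3,-40,0],
    [3,-40,0],
    [4,-40,0],
    [4,-40,0],
    [4,-40,0],
    [5,-40,0],
    [4,-40,0]
  ],
  "yaw": [0,0,0,0,0,0,0,0]
}}

```text
t: 17.03
ee_pos: [597.0, -160.8, 219.4]
orientation: [-3.105, -0.475, 0.001]
ft_force: [0.5, -0.4, 1.3]
width: 87.6
grasp_force: 0.0
```

>>> {"method": "play_rows", "body": {
  "dp": [
    [0,-25,0],
    [0,-10,0],
    [0,0,-15],
    [0,0,-15],
    [0,0,0],
    [0,0,0]
  ],
  "yaw": [0,0,0,0,0,0]
}}

```text
t: 17.53
ee_pos: [596.7, -192.8, 188.6]
orientation: [-3.104, -0.476, 0.003]
ft_force: [0.3, 0.2, 0.3]
width: 88.0
grasp_force: 0.0
```

Run:
```python
from h import *
p=shot('wrist');W=cloud(p);o=ctrl.get_obs();print(o['ee_pos'].round(1),o['qpos'].round(2),o['t'])
print(vase(W,600,-191))
for n in('scene','top'):
    p=shot(n);W=cloud(p);print(n,lean(W,552,397,10,136),lean(W,388,270,10,152),vase(W,600,-191),vase(W,427,-142.5))
```

```text
[ 597.5 -193.   189.4] [-0.33  0.47  1.65  0.    1.03  0.93] 17.5833
(array([ 600.6, -193.2,   37.3]), array([ 600.8, -193. ,  104.6]), array([41., 41.,  5.]), array([ 601.3, -193. ]))
scene (array([552.7, 398.5,  45.2]), array([553. , 397.7, 144.8]), array([ 0.2, -0.5])) (array([388.4, 271.7,  45. ]), array([389. , 271.2, 160.6]), array([ 0.3, -0.2])) (array([ 600.2, -190.8,   36.6]), array([ 600. , -190. ,  103.5]), array([40., 42.,  5.]), array([ 600.4, -190.2])) (array([ 426.8, -141.7,   36.1]), array([ 428.4, -141.2,  119.4]), array([42., 43.,  5.]), array([ 427.6, -141.4]))
top (array([552.3, 398.1,  41.3]), array([551.5, 396.2, 149.8]), array([-0.5, -1.1])) (array([388.6, 271.3,  40.7]), array([388.7, 270.9, 164.1]), array([ 0. , -0.2])) (array([0., 0., 0.]), None) (array([0., 0., 0.]), None)
```

>>> {"method": "play_rows", "body": {
  "dp": [
    [3,1,-35],
    [0,0,-35],
    [0,0,-30],
    [0,0,-14],
    [0,0,-4],
    [0,0,0]
  ],
  "yaw": [0,0,0,0,0,0]
}}

```text
t: 18.18
ee_pos: [600.7, -192.4, 71.1]
orientation: [-3.105, -0.476, 0.001]
ft_force: [-0.5, -0.6, 0.3]
width: 88.1
grasp_force: 0.0
```

>>> {"method": "play_rows", "body": {
  "dp": [
    [0,0,0],
    [0,0,0],
    [0,0,0],
    [0,0,0],
    [0,0,0],
    [0,0,0],
    [0,0,0],
    [0,0,0]
  ],
  "yaw": [0,0,0,0,0,0,0,0],
  "gripper": 1
}}

```text
t: 18.85
ee_pos: [600.7, -192.6, 71.3]
orientation: [3.105, 0.475, 0.0]
ft_force: [-0.4, 1.0, 2.2]
width: 40.7
grasp_force: 30.0
```

>>> {"method": "play_rows", "body": {
  "dp": [
    [0,0,15],
    [0,0,35],
    [0,0,38],
    [0,0,38],
    [0,0,38],
    [0,10,26],
    [1,25,0],
    [1,38,0]
  ],
  "yaw": [0,0,0,0,0,0,0,0]
}}

```text
t: 19.52
ee_pos: [603.5, -121.3, 263.1]
orientation: [3.104, 0.47, 0.005]
ft_force: [1.0, 0.4, -4.8]
width: 40.6
grasp_force: 30.0
```

>>> {"method": "play_rows", "body": {
  "dp": [
    [2,38,0],
    [2,38,0],
    [2,38,0],
    [2,38,0],
    [2,38,0],
    [2,38,0],
    [1.6,38,0],
    [0,35,0]
  ],
  "yaw": [0,0,0,0,0,0,0,0]
}}

```text
t: 20.18
ee_pos: [615.5, 183.5, 260.2]
orientation: [3.105, 0.476, -0.002]
ft_force: [0.1, -1.3, -2.9]
width: 41.1
grasp_force: 30.0
```

>>> {"method": "play_rows", "body": {
  "dp": [
    [0,14,0],
    [0,2.5,-20],
    [0,0,-38],
    [0,0,-30],
    [0,0,-15],
    [0,0,-5],
    [0,0,0],
    [0,0,0]
  ],
  "yaw": [0,0,0,0,0,0,0,0]
}}

```text
t: 20.85
ee_pos: [616.8, 197.8, 153.7]
orientation: [-3.105, -0.475, -0.001]
ft_force: [-0.6, 0.1, -3.1]
width: 41.0
grasp_force: 30.0
```

Run:
```python
from h import *
o=ctrl.get_obs();print(o['ee_pos'].round(1),o['qpos'].round(2),o['t'])
b=o['ee_pos'][2]-70
for n in('scene','top'):
    p=shot(n); print(n,vase(cloud(p),615,198,b));
```

```text
[616.8 197.8 153.7] [ 0.29  0.53  1.62 -0.    0.98  1.56] 20.85
scene (array([616.1, 198.5, 118.4]), array([619.6, 197.5, 251. ]), array([ 87., 119.,   5.]), array([605.8, 195.2]))
top (array([0., 0., 0.]), array([608.5, 140.8, 251. ]), array([8., 4., 4.]), array([608.6, 140.7]))
```

>>> {"method": "play_rows", "body": {
  "dp": [
    [0,0.5,-30],
    [0,0,-25],
    [0,0,-10],
    [0,0,-4],
    [0,0,-1],
    [0,0,-1],
    [0,0,-1],
    [0,0,0]
  ],
  "yaw": [0,0,0,0,0,0,0,0]
}}

```text
t: 21.62
ee_pos: [617.1, 198.7, 82.4]
orientation: [-3.105, -0.475, -0.003]
ft_force: [-0.4, -0.1, -3.2]
width: 40.9
grasp_force: 30.0
```

>>> {"method": "play_rows", "body": {
  "dp": [
    [0,0,-0.5],
    [0,0,-0.5],
    [0,0,0]
  ],
  "yaw": [0,0,0]
}}

```text
t: 21.87
ee_pos: [616.5, 198.7, 80.9]
orientation: [-3.105, -0.475, -0.001]
ft_force: [-0.2, 0.8, 0.8]
width: 40.8
grasp_force: 30.0
```

>>> {"method": "play_rows", "body": {
  "dp": [
    [0,0,0],
    [0,0,0],
    [0,0,0],
    [0,0,0],
    [0,0,0],
    [0,0,15],
    [0,0,35],
    [0,0,38]
  ],
  "yaw": [0,0,0,0,0,0,0,0],
  "gripper": 0
}}

```text
t: 22.53
ee_pos: [614.7, 197.9, 167.0]
orientation: [3.105, 0.475, -0.008]
ft_force: [1.6, -0.3, -0.1]
width: 87.0
grasp_force: 0.0
```

>>> {"method": "play_rows", "body": {
  "dp": [
    [0,0,30],
    [-5,-10,10],
    [-12,-22,0],
    [-18,-33,0],
    [-19,-34,0],
    [-19,-34,0],
    [-19,-34,0],
    [-19,-34,0]
  ],
  "yaw": [0,0,0,0,0,0,0,0]
}}

```text
t: 23.2
ee_pos: [503.3, -4.1, 207.4]
orientation: [-3.105, -0.476, 0.002]
ft_force: [0.4, 0.0, 0.8]
width: 88.0
grasp_force: 0.0
```

>>> {"method": "play_rows", "body": {
  "dp": [
    [-19,-34,0],
    [-19,-34,0],
    [-19,-34,0],
    [-14,-25,0],
    [-7,-13,0],
    [0,0,-10],
    [0,0,0],
    [0,0,0]
  ],
  "yaw": [0,0,0,0,0,0,0,0]
}}

```text
t: 23.87
ee_pos: [426.8, -141.9, 197.2]
orientation: [-3.104, -0.475, 0.002]
ft_force: [-0.5, 0.2, 0.2]
width: 88.1
grasp_force: 0.0
```

Run:
```python
from h import *
p=shot('wrist');W=cloud(p);o=ctrl.get_obs();print(o['ee_pos'].round(1),o['qpos'].round(2),o['t'])
print(vase(W,427,-142.5))
for n in('scene','top'):
    p=shot(n);W=cloud(p);print(n,lean(W,552,397,10,136),lean(W,388,270,10,152),lean(W,615.5,199,10,104),vase(W,427,-142.5))
```

```text
[ 427.2 -141.8  197.5] [-0.35  0.2   2.02  0.    0.92  0.92] 23.9167
(array([ 427.2, -144. ,   37.4]), array([ 427.6, -144. ,  120.6]), array([41., 41.,  5.]), array([ 428. , -143.7]))
scene (array([552.7, 398.5,  44.9]), array([554.1, 397.8, 144.7]), array([ 0.8, -0.4])) (array([389. , 271.9,  45.1]), array([390.1, 271.3, 160.9]), array([ 0.5, -0.3])) (array([615.1, 199.5,  44.9]), array([616. , 199.5, 112.9]), array([0.8, 0. ])) (array([ 427.1, -141.4,   36.3]), array([ 427.8, -141.2,  120.1]), array([42., 41.,  7.]), array([ 427.9, -141.3]))
top (array([552.2, 398.4,  41. ]), array([551.4, 397.1, 149.6]), array([-0.5, -0.7])) (array([388.5, 271. ,  40.7]), array([388.8, 270.3, 163.7]), array([ 0.1, -0.3])) (array([615.7, 199. ,  40.6]), array([613.7, 198.1, 116.6]), array([-1.7, -0.8])) (array([ 420.9, -149.5,   40.6]), None)
```

>>> {"method": "play_rows", "body": {
  "dp": [
    [0,-1.3,-35],
    [0,0,-37],
    [0,0,-32],
    [0,0,-14],
    [0,0,-4],
    [0,0,0]
  ],
  "yaw": [0,0,0,0,0,0]
}}

```text
t: 24.52
ee_pos: [427.0, -143.1, 75.3]
orientation: [-3.104, -0.477, 0.003]
ft_force: [-0.8, 0.4, -1.1]
width: 88.0
grasp_force: 0.0
```

>>> {"method": "play_rows", "body": {
  "dp": [
    [0,0,0],
    [0,0,0],
    [0,0,0],
    [0,0,0],
    [0,0,0],
    [0,0,0],
    [0,0,0],
    [0,0,0]
  ],
  "yaw": [0,0,0,0,0,0,0,0],
  "gripper": 1
}}

```text
t: 25.18
ee_pos: [427.4, -144.0, 76.4]
orientation: [3.105, 0.475, 0.001]
ft_force: [0.6, -0.8, 2.2]
width: 41.7
grasp_force: 30.0
```

>>> {"method": "play_rows", "body": {
  "dp": [
    [0,0,15],
    [0,0,35],
    [0,0,35],
    [1,10,15],
    [3,25,0],
    [4,38,0],
    [4,38,0],
    [4,38,0]
  ],
  "yaw": [0,0,0,0,0,0,0,0]
}}

```text
t: 25.85
ee_pos: [442.7, 6.4, 176.1]
orientation: [-3.106, -0.473, 0.001]
ft_force: [1.0, 0.2, -3.2]
width: 41.8
grasp_force: 30.0
```

>>> {"method": "play_rows", "body": {
  "dp": [
    [4,38,0],
    [4,38,0],
    [2,22,0],
    [0,11,0],
    [0,0,-10],
    [0,0,-5],
    [0,0,0],
    [0,0,0]
  ],
  "yaw": [0,0,0,0,0,0,0,0]
}}

```text
t: 26.52
ee_pos: [452.5, 112.7, 160.3]
orientation: [3.105, 0.473, -0.004]
ft_force: [-0.0, 0.2, -2.8]
width: 42.0
grasp_force: 30.0
```

Run:
```python
from h import *
o=ctrl.get_obs();print(o['ee_pos'].round(1),o['qpos'].round(2),o['t'])
b=o['ee_pos'][2]-75
for n in('scene','top'):
    p=shot(n); print(n,vase(cloud(p),452.5,115.5,b));
```

```text
[452.5 112.7 160.3] [ 0.22  0.29  2.02 -0.    0.84  1.49] 26.5167
scene (array([451.8, 113.9, 120.1]), array([479.4, 122.6, 252.7]), array([ 38., 101.,   5.]), array([499.4, 129.5]))
top (array([0., 0., 0.]), array([424.1, 122.4, 254.1]), array([15., 72.,  2.]), array([397.6, 118.7]))
```

>>> {"method": "play_rows", "body": {
  "dp": [
    [0.5,1.3,-30],
    [0,0,-25],
    [0,0,-12],
    [0,0,-3],
    [0,0,-1],
    [0,0,-1],
    [0,0,-1],
    [0,0,0]
  ],
  "yaw": [0,0,0,0,0,0,0,0]
}}

```text
t: 27.28
ee_pos: [454.5, 115.5, 89.0]
orientation: [-3.105, -0.475, -0.003]
ft_force: [-0.1, -0.3, -2.7]
width: 42.0
grasp_force: 30.0
```

>>> {"method": "play_rows", "body": {
  "dp": [
    [0,0,-0.5],
    [0,0,-0.5],
    [0,0,0]
  ],
  "yaw": [0,0,0]
}}

```text
t: 27.53
ee_pos: [453.9, 115.5, 87.5]
orientation: [3.105, 0.476, 0.001]
ft_force: [-0.3, -0.2, -1.6]
width: 42.4
grasp_force: 30.0
```

>>> {"method": "play_rows", "body": {
  "dp": [
    [0,0,-0.5],
    [0,0,-0.5],
    [0,0,-0.5],
    [0,0,0]
  ],
  "yaw": [0,0,0,0]
}}

```text
t: 27.87
ee_pos: [453.4, 115.2, 86.0]
orientation: [3.105, 0.476, -0.001]
ft_force: [-3.5, -3.0, 6.4]
width: 42.2
grasp_force: 30.0
```

>>> {"method": "play_rows", "body": {
  "dp": [
    [-0.4,-0.3,0],
    [-0.4,-0.3,0],
    [0,0,0]
  ],
  "yaw": [0,0,0]
}}

```text
t: 28.12
ee_pos: [453.0, 114.8, 85.9]
orientation: [-3.105, -0.475, -0.0]
ft_force: [-2.2, -1.8, 5.2]
width: 42.1
grasp_force: 30.0
```

>>> {"method": "play_rows", "body": {
  "dp": [
    [0,0,0],
    [0,0,0],
    [0,0,0],
    [0,0,0],
    [0,0,0],
    [0,0,15],
    [0,0,35],
    [0,0,38]
  ],
  "yaw": [0,0,0,0,0,0,0,0],
  "gripper": 0
}}

```text
t: 28.78
ee_pos: [451.4, 114.5, 173.2]
orientation: [3.105, 0.475, -0.007]
ft_force: [1.1, -0.2, 0.3]
width: 87.2
grasp_force: 0.0
```

>>> {"method": "play_rows", "body": {
  "dp": [
    [0,0,38],
    [10,-6,28],
    [30,-17,10],
    [34,-20,0],
    [34,-20,0],
    [34,-20,0],
    [25,-14,0],
    [12,-6,0]
  ],
  "yaw": [0,0,0,0,0,0,0,0]
}}

```text
t: 29.45
ee_pos: [634.9, 9.7, 249.4]
orientation: [3.105, 0.472, 0.002]
ft_force: [0.2, -0.2, -0.1]
width: 87.6
grasp_force: 0.0
```

>>> {"method": "play_rows", "body": {
  "dp": [
    [0,0,0],
    [0,0,0],
    [0,0,0]
  ],
  "yaw": [0,0,0]
}}

```text
t: 29.7
ee_pos: [630.9, 12.3, 249.2]
orientation: [-3.105, -0.476, 0.002]
ft_force: [-0.2, -0.0, -0.3]
width: 87.3
grasp_force: 0.0
```

Run:
```python
from h import *
p=shot('wrist');save(p,'w2.png');W=cloud(p);o=ctrl.get_obs();print(o['ee_pos'].round(1),o['qpos'].round(2),o['t'])
def grip(W):
    P=near(W,632,12,60,120,200);z=np.percentile(P[:,2],98);Q=P[P[:,2]>z-5];print('grip',len(P),len(Q),z.round(1),cv2.minAreaRect(Q[:,:2].astype(np.float32)))
grip(W)
for n in('scene','top'):
    p=shot(n);W=cloud(p);print(n,lean(W,552,397,10,136),lean(W,388,270,10,152),lean(W,615.5,199,10,104),lean(W,453,115,10,120))
    H=near(W,632,10,60,-3,15);print(circ(H[:,:2])[0], cv2.minAreaRect(H[:,:2].astype(np.float32)))
```

```text
[630.8  12.5 249.5] [0.   0.4  1.59 0.   1.15 1.27] 29.75
grip 1692 1085 168.1 ((631.643798828125, 13.45142936706543), (27.044620513916016, 26.846343994140625), 75.29745483398438)
scene (array([552.3, 398.4,  44.2]), array([553.1, 397.7, 145. ]), array([ 0.5, -0.4])) (array([388.9, 271.7,  45.1]), array([389.9, 271.8, 160.4]), array([0.5, 0. ])) (array([615.4, 199.5,  45.1]), array([615.7, 199.7, 113.2]), array([0.3, 0.2])) (array([452. , 115.8,  44.6]), array([451.9, 115.4, 129. ]), array([-0.1, -0.3]))
[633.59933601   7.68708103] ((634.741455078125, 5.320350646972656), (117.51954650878906, 107.91588592529297), 18.762544631958008)
top (array([552.5, 398.1,  40.6]), array([551.5, 396.1, 148.2]), array([-0.6, -1.1])) (array([388.5, 271.1,  40.9]), array([388.6, 269.4, 164.1]), array([ 0. , -0.8])) (array([615.4, 198.7,  41.2]), array([614.6, 197.6, 117.9]), array([-0.7, -0.9])) (array([451. , 114.4,  43.1]), None)
[0. 0.] ((0.0, 0.0), (0.0, 0.0), 0.0)
```

View pics/w2.png

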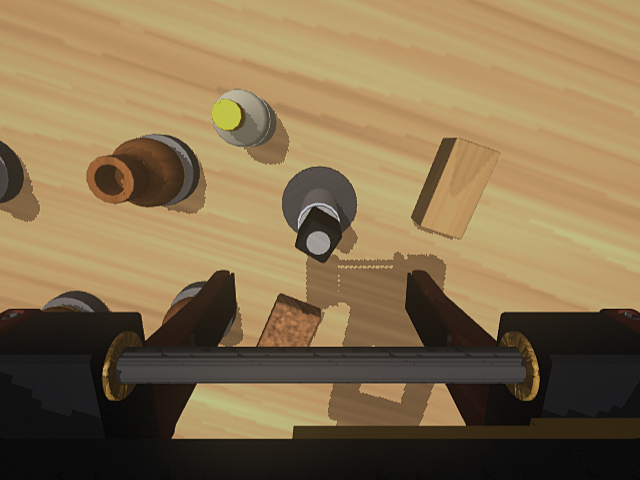

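>>> {"method": "play_rows", "body": {
  "dp": [
    [0.2,1,0],
    [0.2,1,0],
    [0,0,0],
    [0,0,0],
    [0,0,0],
    [0,0,0],
    [0,0,0]
  ],
  "yaw": [-6.4,-6.4,-6.4,-6.4,-6.4,0,0]
}}

```text
t: 30.43
ee_pos: [632.0, 14.3, 250.0]
orientation: [-3.117, 0.393, -0.0]
ft_force: [0.2, 0.9, 1.1]
width: 87.6
grasp_force: 0.0
```

Run:
```python
from h import *
p=shot('wrist');save(p,'w3.png');W=cloud(p);o=ctrl.get_obs();print(o['ee_pos'].round(1),o['qpos'].round(2),o['t'])
Rm=R.from_rotvec(o['orientation']).as_matrix();print('y ang',np.degrees(np.arctan2(Rm[1,1],Rm[0,1])))
P=near(W,632,12,60,120,200);z=np.percentile(P[:,2],98)
for d in(5,8):
    Q=P[P[:,2]>z-d];print(len(Q),z,cv2.minAreaRect(Q[:,:2].astype(np.float32)))
```

```text
[632.1  14.2 250. ] [0.   0.41 1.59 0.   1.15 1.83] 30.4833
y ang -104.36336867658846
1066 168.15857455222485 ((631.75927734375, 13.683317184448242), (26.505695343017578, 27.356060028076172), 76.42163848876953)
1285 168.15857455222485 ((631.4722900390625, 13.445432662963867), (27.81783676147461, 28.263811111450195), 75.3904037475586)
```

View pics/w3.png

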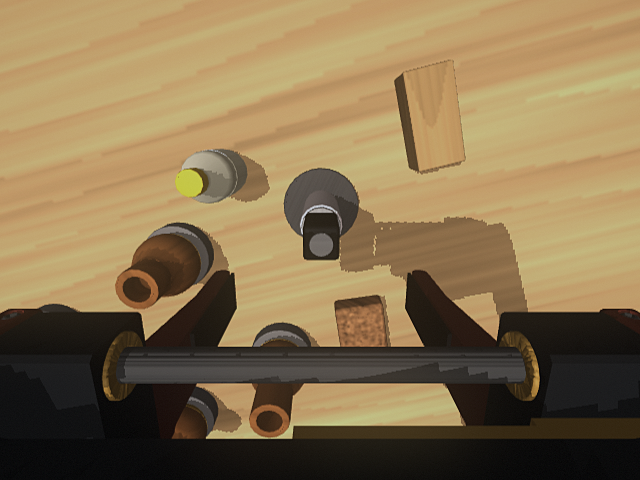

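The grip now sits squarely between the fingers at (321,240). Lowering and gripping the rod.

>>> {"method": "play_rows", "body": {
  "dp": [
    [-0.4,0,-30],
    [0,0,-36],
    [0,0,-32],
    [0,0,-20],
    [0,0,-7],
    [0,0,-2],
    [0,0,0]
  ],
  "yaw": [0,0,0,0,0,0,0]
}}

```text
t: 31.07
ee_pos: [632.4, 13.9, 123.1]
orientation: [-3.116, 0.397, -0.001]
ft_force: [-1.0, -0.1, 0.2]
width: 87.5
grasp_force: 0.0
```

>>> {"method": "play_rows", "body": {
  "dp": [
    [0,0,0],
    [0,0,0],
    [0,0,0],
    [0,0,0],
    [0,0,0],
    [0,0,0],
    [0,0,0],
    [0,0,0]
  ],
  "yaw": [0,0,0,0,0,0,0,0],
  "gripper": 1
}}

```text
t: 31.73
ee_pos: [632.0, 13.8, 122.7]
orientation: [-3.116, 0.399, -0.0]
ft_force: [-0.3, 0.6, -0.7]
width: 38.2
grasp_force: 0.0
```

>>> {"method": "play_rows", "body": {
  "dp": [
    [0,0,0],
    [0,0,0]
  ],
  "yaw": [0,0]
}}

```text
t: 31.9
ee_pos: [632.0, 13.9, 122.6]
orientation: [-3.116, 0.399, 0.0]
ft_force: [0.4, 0.8, 0.8]
width: 27.9
grasp_force: 30.0
```

>>> {"method": "play_rows", "body": {
  "dp": [
    [0,0,10],
    [0,0,25],
    [0,0,30],
    [0,0,35],
    [0,0,35],
    [0,0,25],
    [-10,10,8],
    [-20,21,0]
  ],
  "yaw": [0,0,0,0,0,0,0,0]
}}

```text
t: 32.57
ee_pos: [603.8, 44.1, 293.5]
orientation: [-3.115, 0.403, -0.009]
ft_force: [-0.2, 0.4, -2.1]
width: 28.0
grasp_force: 30.0
```

>>> {"method": "play_rows", "body": {
  "dp": [
    [-26,28,0],
    [-26,28,0],
    [-26,28,0],
    [-26,28,0],
    [-26,28,0],
    [-26,28,0],
    [-26,28,0],
    [-21,20,0]
  ],
  "yaw": [0,0,0,0,0,0,0,0]
}}

```text
t: 33.23
ee_pos: [395.4, 262.1, 289.7]
orientation: [3.116, -0.398, -0.003]
ft_force: [0.5, -0.0, -1.6]
width: 27.8
grasp_force: 30.0
```

>>> {"method": "play_rows", "body": {
  "dp": [
    [-10,10,0],
    [0,0,0],
    [0,0,0],
    [0,0,0]
  ],
  "yaw": [0,0,0,0]
}}

```text
t: 33.57
ee_pos: [388.7, 270.4, 290.2]
orientation: [3.115, -0.398, -0.001]
ft_force: [-0.5, 1.1, -1.7]
width: 27.9
grasp_force: 30.0
```

Run:
```python
from h import *
o=ctrl.get_obs();print(o['ee_pos'].round(1),o['qpos'].round(2),o['t'])
for n in('scene','top'):
    p=shot(n);W=cloud(p);save(p,n+'5.png');print(n,lean(W,552,397,10,136),lean(W,615.5,199,10,104),lean(W,453,115,10,120))
    e=o['ee_pos'];b=e[2]-107.6;Q=near(W,e[0],e[1],30,b+3,b+80);print('rod',len(Q),Q.mean(0),'vase0 ball',vase(W,389,271,10)[0])
```

```text
[388.7 270.4 290.2] [ 0.58  0.12  1.88 -0.    1.14  2.41] 33.5667
scene (array([552.5, 398.6,  44.6]), array([554.2, 397.7, 145.3]), array([ 1. , -0.5])) (array([615.4, 199.5,  45.1]), array([615.7, 199.7, 113.5]), array([0.3, 0.2])) (array([451.9, 115.9,  44.9]), array([452.5, 114.8, 129.7]), array([ 0.4, -0.8]))
rod 198 [390.1066593  271.84325283 225.13237729] vase0 ball [388.8 271.7  44.6]
top (array([552.8, 397.3,  41.2]), array([552. , 395.8, 150. ]), array([-0.5, -0.9])) (array([615.2, 198.9,  41.4]), array([613.7, 199.1, 117.7]), array([-1.3,  0.2])) (array([451.6, 115. ,  40.8]), array([451.4, 114.1, 133.5]), array([-0.1, -0.6]))
rod 0 [nan nan nan] vase0 ball [388.8 270.7  40. ]<stdin>:5: RuntimeWarning: Mean of empty slice.
  ret = um.true_divide(
```

View pics/scene5.png

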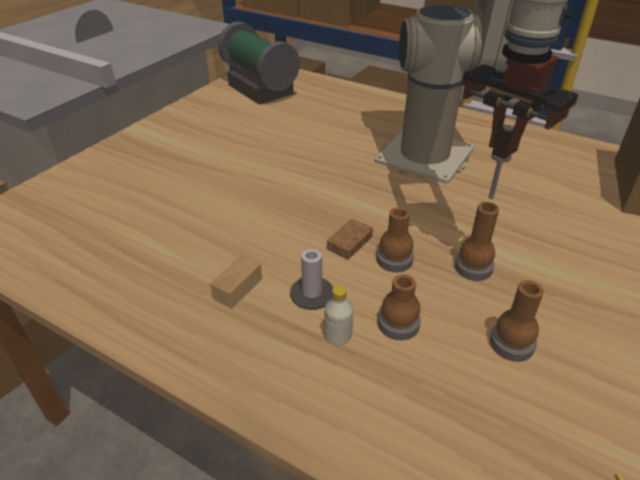

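The picture shows the rod held above vase0, its tip at (492,197) over the mouth at (487,208). The other three vases are seated. Lowering.

>>> {"method": "play_rows", "body": {
  "dp": [
    [0,0,-15],
    [0,0,-20],
    [0,0,-20],
    [0,0,-18],
    [0,0,-10],
    [0,0,-6],
    [0,0,-3],
    [0,0,0]
  ],
  "yaw": [0,0,0,0,0,0,0,0]
}}

```text
t: 34.33
ee_pos: [389.3, 270.7, 198.6]
orientation: [3.116, -0.4, -0.0]
ft_force: [-0.6, -0.1, -1.2]
width: 28.1
grasp_force: 30.0
```

>>> {"method": "play_rows", "body": {
  "dp": [
    [0,0,-1],
    [0,0,-1],
    [0,0,-1],
    [0,0,-1],
    [0,0,-0.5],
    [0,0,0]
  ],
  "yaw": [0,0,0,0,0,0]
}}

```text
t: 34.83
ee_pos: [389.0, 270.9, 194.2]
orientation: [-3.116, 0.399, -0.0]
ft_force: [0.3, 0.5, -1.1]
width: 28.1
grasp_force: 30.0
```

>>> {"method": "play_rows", "body": {
  "dp": [
    [0,0,-0.7],
    [0,0,-0.7],
    [0,0,-0.4],
    [0,0,0]
  ],
  "yaw": [0,0,0,0]
}}

```text
t: 35.17
ee_pos: [388.9, 270.8, 192.3]
orientation: [3.116, -0.399, -0.0]
ft_force: [-0.7, -0.1, -0.9]
width: 28.1
grasp_force: 30.0
```

>>> {"method": "play_rows", "body": {
  "dp": [
    [0,0,-0.4],
    [0,0,-0.4],
    [0,0,-0.2],
    [0,0,0]
  ],
  "yaw": [0,0,0,0]
}}

```text
t: 35.5
ee_pos: [389.0, 270.8, 191.3]
orientation: [3.116, -0.399, -0.0]
ft_force: [0.1, 0.2, -2.2]
width: 28.1
grasp_force: 30.0
```

>>> {"method": "play_rows", "body": {
  "dp": [
    [0,0,-0.3],
    [0,0,-0.3],
    [0,0,0],
    [0,0,0]
  ],
  "yaw": [0,0,0,0]
}}

```text
t: 35.83
ee_pos: [389.1, 270.9, 190.8]
orientation: [-3.116, 0.399, -0.0]
ft_force: [-0.4, 1.2, -1.6]
width: 28.0
grasp_force: 30.0
```

>>> {"method": "play_rows", "body": {
  "dp": [
    [0,0,-0.3],
    [0,0,-0.3],
    [0,0,-0.3],
    [0,0,0]
  ],
  "yaw": [0,0,0,0]
}}

```text
t: 36.17
ee_pos: [389.3, 271.1, 190.6]
orientation: [-3.116, 0.399, -0.001]
ft_force: [-0.5, -0.1, 7.4]
width: 27.9
grasp_force: 30.0
```

>>> {"method": "play_rows", "body": {
  "dp": [
    [0,0,0.2],
    [0,0,0],
    [0,0,0],
    [0,0,0],
    [0,0,0],
    [0,0,0],
    [0,0,0],
    [0,0,0]
  ],
  "yaw": [0,0,0,0,0,0,0,0]
}}

```text
t: 36.83
ee_pos: [389.3, 271.1, 190.6]
orientation: [-3.116, 0.399, -0.001]
ft_force: [-1.3, -0.9, 6.7]
width: 27.8
grasp_force: 30.0
```

>>> {"method": "play_rows", "body": {
  "dp": [
    [0,0,0],
    [0,0,0],
    [0,0,0],
    [0,0,0],
    [0,0,0],
    [0,0,0],
    [0,0,0],
    [0,0,0]
  ],
  "yaw": [0,0,0,0,0,0,0,0]
}}

```text
t: 37.5
ee_pos: [389.3, 271.0, 190.6]
orientation: [-3.116, 0.399, -0.001]
ft_force: [-0.7, -1.1, 6.7]
width: 27.7
grasp_force: 30.0
```

>>> {"method": "play_rows", "body": {
  "dp": [
    [0,0,0],
    [0,0,0],
    [0,0,0],
    [0,0,0],
    [0,0,0],
    [0,0,0],
    [0,0,0],
    [0,0,0]
  ],
  "yaw": [0,0,0,0,0,0,0,0]
}}

```text
t: 38.17
ee_pos: [389.3, 271.0, 190.6]
orientation: [-3.116, 0.399, -0.001]
ft_force: [-0.5, 0.0, 6.6]
width: 28.0
grasp_force: 30.0
```

>>> {"method": "play_rows", "body": {
  "dp": [
    [0,0,0],
    [0,0,0],
    [0,0,0],
    [0,0,0],
    [0,0,0],
    [0,0,0],
    [0,0,0],
    [0,0,0]
  ],
  "yaw": [0,0,0,0,0,0,0,0]
}}

```text
t: 38.83
ee_pos: [389.3, 271.0, 190.6]
orientation: [-3.116, 0.399, -0.001]
ft_force: [-1.4, -0.6, 5.9]
width: 28.0
grasp_force: 30.0
```

>>> {"method": "play_rows", "body": {
  "dp": [
    [0,0,0],
    [0,0,0],
    [0,0,0],
    [0,0,0],
    [0,0,0],
    [0,0,0],
    [0,0,0],
    [0,0,0]
  ],
  "yaw": [0,0,0,0,0,0,0,0]
}}

```text
t: 39.5
ee_pos: [389.3, 271.1, 190.6]
orientation: [-3.116, 0.399, -0.001]
ft_force: [-1.3, 0.4, 6.7]
width: 28.0
grasp_force: 30.0
```

Run:
```python
from h import *
o=ctrl.get_obs();print(o['ee_pos'].round(1),o['t'])
for n in('scene','top'):
    p=shot(n);W=cloud(p);print(n,lean(W,552,397,10,136),lean(W,615.5,199,10,104),lean(W,453,115,10,120),vase(W,389,271,10)[0])
```

```text
[389.3 271.1 190.6] 39.5
scene (array([552.9, 398.7,  44.7]), array([554. , 397.7, 144.9]), array([ 0.6, -0.6])) (array([615.1, 199.5,  44.9]), array([615.6, 199.3, 113.6]), array([ 0.4, -0.2])) (array([452.1, 115.7,  45. ]), array([451.4, 115.2, 129.5]), array([-0.5, -0.3])) [388.6 271.7  44.2]
top (array([552.4, 397.5,  41.9]), array([551.6, 396.7, 148.5]), array([-0.5, -0.5])) (array([615.4, 199. ,  41.5]), array([614.5, 198. , 118. ]), array([-0.8, -0.8])) (array([451.8, 114.8,  40.8]), array([450.3, 113. , 134.2]), array([-1. , -1.2])) [0. 0. 0.]
```

>>> {"method": "play_rows", "body": {
  "dp": [
    [0,0,8],
    [0,0,20],
    [0,0,30],
    [0,0,30],
    [0,0,12],
    [12,9,0],
    [25,19,0],
    [31,24,0]
  ],
  "yaw": [0,0,0,0,0,2,2,2]
}}

```text
t: 40.27
ee_pos: [456.6, 322.5, 291.1]
orientation: [-3.133, 0.233, -0.0]
ft_force: [-0.5, 1.1, -0.8]
width: 27.9
grasp_force: 30.0
```

>>> {"method": "play_rows", "body": {
  "dp": [
    [31,24,0],
    [31,24,0],
    [22,17,0],
    [11.5,9,0],
    [0,0,0],
    [0,0,0],
    [0,0,0],
    [0,0,0]
  ],
  "yaw": [2,2,0,0,0,0,0,0]
}}

```text
t: 40.93
ee_pos: [551.5, 396.1, 290.2]
orientation: [3.139, -0.126, -0.001]
ft_force: [0.4, -0.2, -1.2]
width: 28.2
grasp_force: 30.0
```

Run:
```python
from h import *
o=ctrl.get_obs();print(o['ee_pos'].round(1),o['qpos'].round(2),o['t'])
p=shot('scene');W=cloud(p);e=o['ee_pos'];b=e[2]-107;Q=near(W,e[0],e[1],30,b+3,b+80);print('rod',len(Q),Q.mean(0),lean(W,552.5,397.5,10,136),lean(W,389,271,10,152))
```

```text
[551.5 396.1 290.2] [0.61 0.44 1.44 0.   1.26 2.26] 40.9333
rod 261 [553.42197891 396.81562021 225.14774889] (array([552.4, 398.6,  44.8]), array([553.5, 397.7, 145. ]), array([ 0.6, -0.5])) (array([388.6, 271.8,  44.4]), array([390.5, 271.9, 160.4]), array([0.9, 0. ]))
```

>>> {"method": "play_rows", "body": {
  "dp": [
    [1,1.5,-15],
    [0,0,-24],
    [0,0,-24],
    [0,0,-18],
    [0,0,-9],
    [0,0,-4],
    [0,0,-2.5],
    [0,0,0]
  ],
  "yaw": [0,0,0,0,0,0,0,0]
}}

```text
t: 41.65
ee_pos: [553.8, 398.5, 194.3]
orientation: [-3.138, 0.126, -0.001]
ft_force: [0.2, -1.0, -1.0]
width: 28.1
grasp_force: 30.0
```

>>> {"method": "play_rows", "body": {
  "dp": [
    [0,0,-0.5],
    [0,0,-0.5],
    [0,0,-0.4],
    [0,0,0]
  ],
  "yaw": [0,0,0,0]
}}

```text
t: 41.98
ee_pos: [553.7, 398.5, 192.7]
orientation: [-3.139, 0.126, -0.001]
ft_force: [-0.4, 0.6, -1.2]
width: 28.3
grasp_force: 30.0
```

>>> {"method": "play_rows", "body": {
  "dp": [
    [0,0,-0.5],
    [0,0,-0.5],
    [0,0,-0.4],
    [0,0,0]
  ],
  "yaw": [0,0,0,0]
}}

```text
t: 42.32
ee_pos: [553.6, 398.4, 190.9]
orientation: [-3.139, 0.126, -0.0]
ft_force: [-0.9, -0.2, -0.7]
width: 27.7
grasp_force: 30.0
```

>>> {"method": "play_rows", "body": {
  "dp": [
    [0,0,-0.3],
    [0,0,-0.2],
    [0,0,0]
  ],
  "yaw": [0,0,0]
}}

```text
t: 42.57
ee_pos: [553.7, 398.5, 190.8]
orientation: [-3.139, 0.126, -0.001]
ft_force: [-0.9, 0.3, 3.8]
width: 28.1
grasp_force: 30.0
```

Contact at z = 190.8, as with the first vase. Holding.

>>> {"method": "play_rows", "body": {
  "dp": [
    [0,0,-0.1],
    [0,0,0],
    [0,0,0],
    [0,0,0],
    [0,0,0],
    [0,0,0],
    [0,0,0],
    [0,0,0]
  ],
  "yaw": [0,0,0,0,0,0,0,0]
}}

```text
t: 43.23
ee_pos: [553.7, 398.5, 190.7]
orientation: [-3.139, 0.126, -0.001]
ft_force: [-0.3, -0.5, 5.8]
width: 27.8
grasp_force: 30.0
```

>>> {"method": "play_rows", "body": {
  "dp": [
    [0,0,0],
    [0,0,0],
    [0,0,0],
    [0,0,0],
    [0,0,0],
    [0,0,0],
    [0,0,0],
    [0,0,0]
  ],
  "yaw": [0,0,0,0,0,0,0,0]
}}

```text
t: 43.9
ee_pos: [553.7, 398.5, 190.7]
orientation: [-3.139, 0.126, -0.001]
ft_force: [-1.6, -0.5, 5.3]
width: 28.4
grasp_force: 30.0
```

>>> {"method": "play_rows", "body": {
  "dp": [
    [0,0,0],
    [0,0,0],
    [0,0,0],
    [0,0,0],
    [0,0,0],
    [0,0,0],
    [0,0,0],
    [0,0,0]
  ],
  "yaw": [0,0,0,0,0,0,0,0]
}}

```text
t: 44.57
ee_pos: [553.7, 398.5, 190.7]
orientation: [-3.139, 0.126, -0.001]
ft_force: [-0.2, -0.2, 5.9]
width: 28.0
grasp_force: 30.0
```

>>> {"method": "play_rows", "body": {
  "dp": [
    [0,0,0],
    [0,0,0],
    [0,0,0],
    [0,0,0],
    [0,0,0],
    [0,0,0],
    [0,0,0],
    [0,0,0]
  ],
  "yaw": [0,0,0,0,0,0,0,0]
}}

```text
t: 45.23
ee_pos: [553.7, 398.5, 190.7]
orientation: [-3.139, 0.126, -0.001]
ft_force: [-0.2, 0.1, 4.4]
width: 27.7
grasp_force: 30.0
```

>>> {"method": "play_rows", "body": {
  "dp": [
    [0,0,0],
    [0,0,0],
    [0,0,0],
    [0,0,0],
    [0,0,0],
    [0,0,0],
    [0,0,0],
    [0,0,0]
  ],
  "yaw": [0,0,0,0,0,0,0,0]
}}

```text
t: 45.9
ee_pos: [553.7, 398.5, 190.7]
orientation: [-3.139, 0.126, -0.001]
ft_force: [-0.5, -1.0, 5.9]
width: 27.9
grasp_force: 30.0
```

Run:
```python
from h import *
o=ctrl.get_obs();print(o['ee_pos'].round(1),o['t'])
for n in('scene','top'):
    p=shot(n);W=cloud(p);print(n,lean(W,389,271,10,152),lean(W,615.5,199,10,104),lean(W,453,115,10,120),vase(W,552.5,397.5,10)[0])
```

```text
[553.7 398.5 190.7] 45.9
scene (array([389.3, 271.9,  45. ]), array([391. , 270.7, 160.5]), array([ 0.8, -0.6])) (array([614.9, 199.5,  44.4]), array([616.2, 199.5, 112.9]), array([1.1, 0. ])) (array([451.5, 115.8,  44. ]), array([452.8, 116. , 129.3]), array([0.9, 0.1])) [552.6 398.6  44.5]
top (array([388.6, 271.4,  40.5]), array([388.7, 271.2, 164.5]), array([ 0. , -0.1])) (array([615.1, 198.7,  41.2]), array([614.1, 198.1, 117.7]), array([-0.8, -0.5])) (array([452. , 115.1,  40.6]), array([451.5, 114.2, 133.2]), array([-0.3, -0.6])) [552.4 397.7  40.2]
```

>>> {"method": "play_rows", "body": {
  "dp": [
    [0,0,8],
    [0,0,20],
    [0,0,30],
    [0,0,30],
    [0,0,12],
    [-5,-14,0],
    [-10,-28,0],
    [-13,-36,0]
  ],
  "yaw": [0,0,0,0,0,0,0,0]
}}

```text
t: 46.67
ee_pos: [525.2, 320.8, 289.3]
orientation: [-3.139, 0.123, -0.0]
ft_force: [0.7, -1.5, -1.4]
width: 27.9
grasp_force: 30.0
```

>>> {"method": "play_rows", "body": {
  "dp": [
    [-13,-37,0],
    [-13,-37,0],
    [-13,-37,0],
    [-13,-37,0],
    [-12,-33,0],
    [-7,-17,0],
    [-2.4,-7.3,0],
    [0,0,0]
  ],
  "yaw": [0,0,0,0,0,0,0,0]
}}

```text
t: 47.33
ee_pos: [451.4, 113.9, 289.9]
orientation: [3.139, -0.129, -0.001]
ft_force: [0.4, -1.2, -1.7]
width: 28.2
grasp_force: 30.0
```

>>> {"method": "play_rows", "body": {
  "dp": [
    [0,0,0],
    [0,0,0],
    [0,0,0]
  ],
  "yaw": [0,0,0]
}}

```text
t: 47.58
ee_pos: [452.6, 116.1, 290.0]
orientation: [-3.139, 0.124, 0.0]
ft_force: [-0.5, 0.0, -1.8]
width: 27.5
grasp_force: 30.0
```

Run:
```python
from h import *
o=ctrl.get_obs();print(o['ee_pos'].round(1),o['qpos'].round(2),o['t'])
p=shot('scene');W=cloud(p);e=o['ee_pos'];b=e[2]-107;Q=near(W,e[0],e[1],30,b+3,b+80);print('rod',len(Q),Q.mean(0),lean(W,552.5,397.5,10,136),lean(W,453,115,10,120))
```

```text
[452.6 116.1 290. ] [0.23 0.1  1.9  0.   1.14 1.88] 47.5833
rod 183 [454.01939628 118.14153831 224.78536399] (array([552.1, 398.5,  44.2]), array([554. , 397.7, 145. ]), array([ 1.1, -0.5])) (array([451.9, 115.9,  44.8]), array([452.6, 115.6, 129.3]), array([ 0.5, -0.2]))
```

>>> {"method": "play_rows", "body": {
  "dp": [
    [0,-0.7,-15],
    [0,0,-24],
    [0,0,-24],
    [0,0,-18],
    [0,0,-9],
    [0,0,-4.5],
    [0,0,-2],
    [0,0,0]
  ],
  "yaw": [0,0,0,0,0,0,0,0]
}}

```text
t: 48.3
ee_pos: [452.6, 114.7, 194.0]
orientation: [-3.139, 0.125, -0.001]
ft_force: [-0.5, 0.3, -0.7]
width: 28.2
grasp_force: 30.0
```

>>> {"method": "play_rows", "body": {
  "dp": [
    [0,0,-0.5],
    [0,0,-0.4],
    [0,0,-0.4],
    [0,0,0]
  ],
  "yaw": [0,0,0,0]
}}

```text
t: 48.63
ee_pos: [452.4, 114.4, 192.8]
orientation: [-3.139, 0.126, -0.002]
ft_force: [-0.1, -0.3, -1.7]
width: 27.8
grasp_force: 30.0
```

>>> {"method": "play_rows", "body": {
  "dp": [
    [0,0,-0.3],
    [0,0,-0.3],
    [0,0,-0.2],
    [0,0,0]
  ],
  "yaw": [0,0,0,0]
}}

```text
t: 48.97
ee_pos: [452.0, 114.3, 191.5]
orientation: [3.139, -0.126, -0.0]
ft_force: [0.2, 0.0, -1.7]
width: 27.6
grasp_force: 30.0
```

>>> {"method": "play_rows", "body": {
  "dp": [
    [0,0,-0.3],
    [0,0,-0.3],
    [0,0,-0.2],
    [0,0,0]
  ],
  "yaw": [0,0,0,0]
}}

```text
t: 49.3
ee_pos: [452.1, 114.4, 190.9]
orientation: [-3.139, 0.126, -0.0]
ft_force: [-0.3, 0.1, -0.1]
width: 27.8
grasp_force: 30.0
```

>>> {"method": "play_rows", "body": {
  "dp": [
    [0,0,-0.3],
    [0,0,-0.1],
    [0,0,0],
    [0,0,0]
  ],
  "yaw": [0,0,0,0]
}}

```text
t: 49.63
ee_pos: [452.3, 114.4, 190.7]
orientation: [-3.139, 0.126, -0.001]
ft_force: [-1.0, -0.3, 4.9]
width: 27.7
grasp_force: 30.0
```

>>> {"method": "play_rows", "body": {
  "dp": [
    [0,0,0],
    [0,0,0],
    [0,0,0],
    [0,0,0],
    [0,0,0],
    [0,0,0],
    [0,0,0],
    [0,0,0]
  ],
  "yaw": [0,0,0,0,0,0,0,0]
}}

```text
t: 50.3
ee_pos: [452.3, 114.4, 190.7]
orientation: [-3.139, 0.126, -0.001]
ft_force: [-1.4, -0.8, 5.5]
width: 28.0
grasp_force: 30.0
```

>>> {"method": "play_rows", "body": {
  "dp": [
    [0,0,0],
    [0,0,0],
    [0,0,0],
    [0,0,0],
    [0,0,0],
    [0,0,0],
    [0,0,0],
    [0,0,0]
  ],
  "yaw": [0,0,0,0,0,0,0,0]
}}

```text
t: 50.97
ee_pos: [452.3, 114.4, 190.7]
orientation: [-3.139, 0.126, -0.001]
ft_force: [-1.4, -0.7, 5.4]
width: 27.6
grasp_force: 30.0
```

>>> {"method": "play_rows", "body": {
  "dp": [
    [0,0,0],
    [0,0,0],
    [0,0,0],
    [0,0,0],
    [0,0,0],
    [0,0,0],
    [0,0,0],
    [0,0,0]
  ],
  "yaw": [0,0,0,0,0,0,0,0]
}}

```text
t: 51.63
ee_pos: [452.3, 114.4, 190.7]
orientation: [-3.139, 0.126, -0.001]
ft_force: [-0.3, 0.2, 6.4]
width: 27.9
grasp_force: 30.0
```

>>> {"method": "play_rows", "body": {
  "dp": [
    [0,0,0],
    [0,0,0],
    [0,0,0],
    [0,0,0],
    [0,0,0],
    [0,0,0],
    [0,0,0],
    [0,0,0]
  ],
  "yaw": [0,0,0,0,0,0,0,0]
}}

```text
t: 52.3
ee_pos: [452.3, 114.4, 190.7]
orientation: [-3.139, 0.126, -0.001]
ft_force: [-2.3, -1.6, 5.3]
width: 28.0
grasp_force: 30.0
```

>>> {"method": "play_rows", "body": {
  "dp": [
    [0,0,0],
    [0,0,0],
    [0,0,0],
    [0,0,0],
    [0,0,0],
    [0,0,0],
    [0,0,0],
    [0,0,0]
  ],
  "yaw": [0,0,0,0,0,0,0,0]
}}

```text
t: 52.97
ee_pos: [452.3, 114.4, 190.7]
orientation: [-3.139, 0.126, -0.001]
ft_force: [-0.6, -0.4, 5.1]
width: 27.8
grasp_force: 30.0
```

Run:
```python
from h import *
o=ctrl.get_obs();print(o['ee_pos'].round(1),o['t'])
for n in('scene','top'):
    p=shot(n);W=cloud(p);print(n,lean(W,389,271,10,152),lean(W,552.5,397.5,10,136),lean(W,615.5,199,10,104),vase(W,452.5,115,10)[0])
```

```text
[452.3 114.4 190.7] 52.9667
scene (array([388.7, 271.8,  45.1]), array([390.9, 272. , 160.6]), array([1.1, 0.1])) (array([552.3, 398.4,  44.6]), array([554.2, 397.7, 144.9]), array([ 1.1, -0.4])) (array([615. , 199.4,  44.6]), array([615.3, 199. , 113.4]), array([ 0.3, -0.3])) [452.1 116.1  44.6]
top (array([388.5, 270.4,  41. ]), array([388.6, 270.4, 163.8]), array([0., 0.])) (array([552.5, 397.8,  41.4]), array([551.7, 396.4, 148.2]), array([-0.5, -0.8])) (array([615.4, 198.8,  41.5]), array([614.2, 197.4, 118.9]), array([-1. , -1.2])) [446.5 117.1  42.9]
```

>>> {"method": "play_rows", "body": {
  "dp": [
    [0,0,8],
    [0,0,20],
    [0,0,30],
    [0,0,30],
    [0,0,12],
    [14,7,0],
    [28,14,0],
    [34,18,0]
  ],
  "yaw": [0,0,0,0,0,0,0,0]
}}

```text
t: 53.73
ee_pos: [527.8, 153.1, 291.3]
orientation: [3.139, -0.127, 0.001]
ft_force: [-0.1, -0.3, -1.5]
width: 27.8
grasp_force: 30.0
```

>>> {"method": "play_rows", "body": {
  "dp": [
    [34,18,0],
    [30,15,0],
    [16,8,0],
    [7.4,4,0],
    [0,0,-10],
    [0,0,-10],
    [0,0,0],
    [0,0,0]
  ],
  "yaw": [0,0,0,0,0,0,0,0]
}}

```text
t: 54.4
ee_pos: [613.7, 197.5, 269.2]
orientation: [3.138, -0.126, -0.005]
ft_force: [-0.2, 0.5, -1.7]
width: 28.0
grasp_force: 30.0
```

Run:
```python
from h import *
o=ctrl.get_obs();print(o['ee_pos'].round(1),o['qpos'].round(2),o['t'])
p=shot('scene');W=cloud(p);e=o['ee_pos'];b=e[2]-107;Q=near(W,e[0],e[1],30,b+3,b+80);print('rod',len(Q),Q.mean(0),lean(W,453,115,10,120),lean(W,615.5,199,10,104))
```

```text
[613.7 197.5 269.2] [ 0.29  0.41  1.54 -0.    1.2   1.94] 54.4
rod 207 [615.14544414 199.30553811 204.15891678] (array([452.2, 115.8,  44.6]), array([455.9, 112.8, 128.7]), array([ 2.5, -2. ])) (array([615.4, 199.5,  44.9]), array([614.2, 198.5, 174.6]), array([-1. , -0.8]))
```

>>> {"method": "play_rows", "body": {
  "dp": [
    [0.3,0.3,-12],
    [0,0,-18],
    [0,0,-18],
    [0,0,-14],
    [0,0,-8],
    [0,0,-4],
    [0,0,-2],
    [0,0,0]
  ],
  "yaw": [0,0,0,0,0,0,0,0]
}}

```text
t: 55.12
ee_pos: [615.9, 198.7, 194.5]
orientation: [-3.139, 0.126, -0.001]
ft_force: [0.3, 0.2, -1.3]
width: 27.9
grasp_force: 30.0
```

Run:
```python
from h import *
o=ctrl.get_obs();print(o['ee_pos'].round(1),o['t'])
for n in('scene','top'):
    p=shot(n);W=cloud(p);print(n,lean(W,453,115,10,120),lean(W,453,115,10,120)) 
    for h in (85,95,105,115,122): 
        Q=near(W,453,115,40,h-4,h+4); print(h,len(Q),circ(Q[:,:2])[0].round(1),((Q.max(0)+Q.min(0))/2).round(1))
```

```text
[615.9 198.7 194.5] 55.1167
scene (array([453.1, 115.3,  44.9]), array([456.3, 115. , 128.5]), array([ 2.2, -0.2])) (array([453.1, 115.3,  44.9]), array([456.3, 115. , 128.5]), array([ 2.2, -0.2]))
85 25 [459.7 110.6] [466.6 106.6  85.2]
95 25 [459.6 112.3] [467.6 107.3  95.1]
105 20 [464.  111.7] [469.6 108.6 105.1]
115 26 [452.5 115.5] [459.3 116.6 115. ]
122 25 [455.8 117.2] [461.5 116.6 122. ]
top (array([451.6, 114.6,  40.9]), array([451.6, 105.3, 132.8]), array([ 0. , -6.3])) (array([451.6, 114.6,  40.9]), array([451.6, 105.3, 132.8]), array([ 0. , -6.3]))
85 52 [448.9 106.3] [447.4 106.7  84.6]
95 6 [448.  112.6] [447.7 109.   94.6]
105 10 [448.6 110.8] [448.6 105.  105.2]
115 6 [449.4 109.9] [447.7 106.8 114.2]
122 25 [452.5 110.7] [452.4 107.1 122.6]
```

>>> {"method": "play_rows", "body": {
  "dp": [
    [0,0,-0.6],
    [0,0,-0.6],
    [0,0,-0.5],
    [0,0,-0.4],
    [0,0,0]
  ],
  "yaw": [0,0,0,0,0]
}}

```text
t: 55.63
ee_pos: [615.8, 198.6, 192.3]
orientation: [-3.139, 0.126, -0.0]
ft_force: [0.1, -0.2, -2.6]
width: 27.7
grasp_force: 30.0
```

>>> {"method": "play_rows", "body": {
  "dp": [
    [0,0,-0.4],
    [0,0,-0.4],
    [0,0,-0.2],
    [0,0,0]
  ],
  "yaw": [0,0,0,0]
}}

```text
t: 55.97
ee_pos: [615.8, 198.6, 191.2]
orientation: [3.139, -0.126, -0.0]
ft_force: [-0.9, -0.4, -2.0]
width: 28.1
grasp_force: 30.0
```

>>> {"method": "play_rows", "body": {
  "dp": [
    [0,0,-0.3],
    [0,0,-0.1],
    [0,0,0],
    [0,0,0]
  ],
  "yaw": [0,0,0,0]
}}

```text
t: 56.3
ee_pos: [615.8, 198.7, 190.9]
orientation: [-3.139, 0.126, -0.0]
ft_force: [0.3, -0.2, -0.8]
width: 28.1
grasp_force: 30.0
```

>>> {"method": "play_rows", "body": {
  "dp": [
    [0,0,-0.3],
    [0,0,-0.2],
    [0,0,0],
    [0,0,0]
  ],
  "yaw": [0,0,0,0]
}}

```text
t: 56.63
ee_pos: [616.0, 198.7, 190.8]
orientation: [-3.139, 0.126, -0.001]
ft_force: [-1.5, 0.1, 3.2]
width: 28.1
grasp_force: 30.0
```

>>> {"method": "play_rows", "body": {
  "dp": [
    [0,0,-0.1],
    [0,0,0],
    [0,0,0],
    [0,0,0],
    [0,0,0],
    [0,0,0],
    [0,0,0],
    [0,0,0]
  ],
  "yaw": [0,0,0,0,0,0,0,0]
}}

```text
t: 57.3
ee_pos: [616.0, 198.7, 190.7]
orientation: [-3.139, 0.126, -0.001]
ft_force: [-2.1, 0.0, 5.9]
width: 27.9
grasp_force: 30.0
```

>>> {"method": "play_rows", "body": {
  "dp": [
    [0,0,0],
    [0,0,0],
    [0,0,0],
    [0,0,0],
    [0,0,0],
    [0,0,0],
    [0,0,0],
    [0,0,0]
  ],
  "yaw": [0,0,0,0,0,0,0,0]
}}

```text
t: 57.97
ee_pos: [616.0, 198.7, 190.7]
orientation: [-3.139, 0.126, -0.001]
ft_force: [-0.8, -0.2, 5.7]
width: 27.9
grasp_force: 30.0
```

>>> {"method": "play_rows", "body": {
  "dp": [
    [0,0,0],
    [0,0,0],
    [0,0,0],
    [0,0,0],
    [0,0,0],
    [0,0,0],
    [0,0,0],
    [0,0,0]
  ],
  "yaw": [0,0,0,0,0,0,0,0]
}}

```text
t: 58.63
ee_pos: [616.0, 198.7, 190.7]
orientation: [-3.139, 0.126, -0.001]
ft_force: [-0.7, -0.5, 5.5]
width: 28.1
grasp_force: 30.0
```

>>> {"method": "play_rows", "body": {
  "dp": [
    [0,0,0],
    [0,0,0],
    [0,0,0],
    [0,0,0],
    [0,0,0],
    [0,0,0],
    [0,0,0],
    [0,0,0]
  ],
  "yaw": [0,0,0,0,0,0,0,0]
}}

```text
t: 59.3
ee_pos: [616.0, 198.7, 190.7]
orientation: [-3.139, 0.126, -0.001]
ft_force: [-1.6, 0.1, 5.2]
width: 27.7
grasp_force: 30.0
```

>>> {"method": "play_rows", "body": {
  "dp": [
    [0,0,0],
    [0,0,0],
    [0,0,0],
    [0,0,0],
    [0,0,0],
    [0,0,0],
    [0,0,0],
    [0,0,0]
  ],
  "yaw": [0,0,0,0,0,0,0,0]
}}

```text
t: 59.97
ee_pos: [616.0, 198.7, 190.7]
orientation: [-3.139, 0.126, -0.001]
ft_force: [-1.7, -0.0, 5.4]
width: 28.0
grasp_force: 30.0
```

>>> {"method": "play_rows", "body": {
  "dp": [
    [0,0,8],
    [0,0,20],
    [0,0,25],
    [0,0,12],
    [2,-14,0],
    [3,-30,0],
    [4,-38,0],
    [4,-38,0]
  ],
  "yaw": [0,0,0,0,0,0,0,0]
}}

```text
t: 60.63
ee_pos: [628.0, 77.1, 254.0]
orientation: [3.139, -0.123, -0.002]
ft_force: [-0.3, 0.3, -1.9]
width: 27.6
grasp_force: 30.0
```

>>> {"method": "play_rows", "body": {
  "dp": [
    [2,-33,0],
    [1,-20,0],
    [0,-10,0],
    [0,-2,0],
    [0,0,0],
    [0,0,0],
    [0,0,0],
    [0,0,0]
  ],
  "yaw": [0,0,0,0,0,0,0,0]
}}

```text
t: 61.3
ee_pos: [631.7, 14.9, 255.2]
orientation: [-3.139, 0.123, 0.0]
ft_force: [0.6, 1.1, -1.7]
width: 27.8
grasp_force: 30.0
```

Run:
```python
from h import *
o=ctrl.get_obs();print(o['ee_pos'].round(1),o['qpos'].round(2),o['t'])
for n in('scene','top'):
    p=shot(n);W=cloud(p)
    if n=='scene': save(p,'s6.png')
    print(n,lean(W,389,271,10,152),lean(W,552.5,397.5,10,136),lean(W,453,115,10,120),lean(W,615.5,199,10,104))
    e=o['ee_pos'];b=e[2]-107;Q=near(W,e[0],e[1],30,b+3,b+80);print('rod',Q.mean(0) if len(Q) else 0)
    Q=near(W,632,13,32,30,100);print('pipe',Q.mean(0) if len(Q) else 0, circ(Q[:,:2]) if len(Q) else 0);
```

```text
[631.7  14.9 255.2] [0.   0.4  1.59 0.   1.16 1.65] 61.3
scene (array([388.8, 271.9,  44.7]), array([389.9, 272.3, 161. ]), array([0.5, 0.2])) (array([552.4, 398.3,  44.7]), array([553.8, 397.7, 145. ]), array([ 0.8, -0.3])) (array([452. , 115.8,  44.8]), array([453.3, 114.8, 128.9]), array([ 0.9, -0.7])) (array([615. , 199.5,  44.7]), array([616.2, 199.8, 113.4]), array([1. , 0.3]))
rod [633.06442837  17.7760914  188.63248624]
pipe [641.55931849  22.16052098  68.17842919] (array([633.79769988,  17.22808409]), np.float64(16.355603957089993))
top (array([388.4, 270.8,  41.4]), array([388.7, 270.1, 164.4]), array([ 0.1, -0.3])) (array([552.3, 397.9,  40.8]), array([551.8, 396.5, 148.8]), array([-0.3, -0.8])) (array([451.6, 109.7,  38.6]), None) (array([615.2, 198.9,  40.8]), array([615. , 198.2, 116.9]), array([-0.2, -0.6]))
rod 0
pipe 0 0
```

View pics/s6.png

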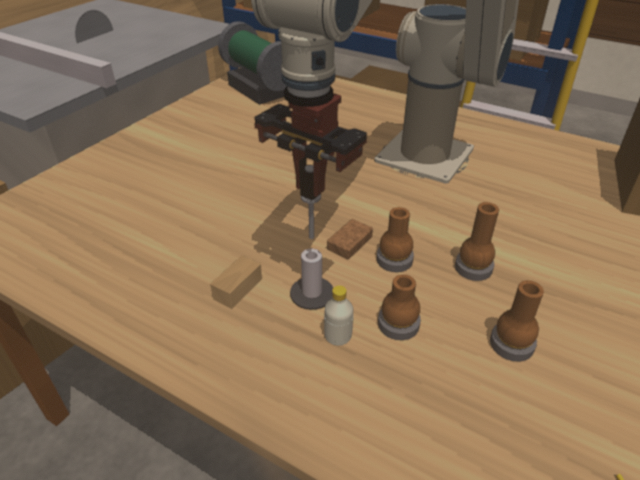

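All four vases are level, and the rod at (312,240) is lined up over the pipe mouth at (312,254). Lowering into the holder.

>>> {"method": "play_rows", "body": {
  "dp": [
    [0.2,-1,-12],
    [0,0,-15],
    [0,0,-8],
    [0,0,-4],
    [0,0,0],
    [0,0,-4],
    [0,0,-4],
    [0,0,-4]
  ],
  "yaw": [0,0,0,0,0,0,0,0]
}}

```text
t: 62.07
ee_pos: [632.3, 12.6, 204.5]
orientation: [-3.139, 0.126, -0.002]
ft_force: [-0.0, -0.6, -3.1]
width: 28.2
grasp_force: 30.0
```

>>> {"method": "play_rows", "body": {
  "dp": [
    [0,0,-6],
    [0,0,-8],
    [0,0,-10],
    [0,0,-10],
    [0,0,-10],
    [0,0,-10],
    [0,0,-8],
    [0,0,-5]
  ],
  "yaw": [0,0,0,0,0,0,0,0]
}}

```text
t: 62.73
ee_pos: [631.3, 12.6, 135.6]
orientation: [3.139, -0.126, -0.003]
ft_force: [0.9, -0.7, -2.7]
width: 27.8
grasp_force: 30.0
```

>>> {"method": "play_rows", "body": {
  "dp": [
    [0,0,-4],
    [0,0,-3],
    [0,0,-2],
    [0,0,0],
    [0,0,0]
  ],
  "yaw": [0,0,0,0,0]
}}

```text
t: 63.15
ee_pos: [632.2, 12.7, 128.6]
orientation: [-3.139, 0.126, -0.001]
ft_force: [-0.1, 0.3, -1.7]
width: 27.7
grasp_force: 30.0
```

>>> {"method": "play_rows", "body": {
  "dp": [
    [0,1,-2],
    [0,0,-1.5],
    [0,0,-1],
    [0,0,-0.5],
    [0,0,0],
    [0,0,0]
  ],
  "yaw": [0,0,0,0,0,0]
}}

```text
t: 63.65
ee_pos: [632.0, 13.6, 123.3]
orientation: [-3.139, 0.126, 0.0]
ft_force: [-0.6, 0.3, -2.2]
width: 27.5
grasp_force: 30.0
```

>>> {"method": "play_rows", "body": {
  "dp": [
    [0,0,-0.5],
    [0,0,-0.5],
    [0,0,0],
    [0,0,0]
  ],
  "yaw": [0,0,0,0]
}}

```text
t: 63.98
ee_pos: [632.1, 13.6, 122.6]
orientation: [-3.139, 0.126, -0.001]
ft_force: [-0.3, -0.2, 2.1]
width: 27.7
grasp_force: 30.0
```

>>> {"method": "play_rows", "body": {
  "dp": [
    [0,0,0],
    [0,0,0],
    [0,0,0],
    [0,0,0],
    [0,0,0],
    [0,0,0],
    [0,0,15],
    [0,0,30]
  ],
  "yaw": [0,0,0,0,0,0,0,0],
  "gripper": 0
}}

```text
t: 64.65
ee_pos: [629.3, 13.6, 164.1]
orientation: [3.139, -0.126, -0.011]
ft_force: [-0.4, -0.2, -0.1]
width: 77.4
grasp_force: 0.0
```

>>> {"method": "play_rows", "body": {
  "dp": [
    [0,0,35],
    [0,0,30],
    [0,-15,10],
    [-5,-30,0],
    [-10,-35,0],
    [-10,-35,0],
    [-10,-35,0],
    [-10,-35,0]
  ],
  "yaw": [0,0,0,0,0,0,0,0]
}}

```text
t: 65.32
ee_pos: [585.7, -173.4, 241.4]
orientation: [-3.139, 0.126, 0.002]
ft_force: [0.2, 0.1, 0.3]
width: 87.8
grasp_force: 0.0
```

>>> {"method": "play_rows", "body": {
  "dp": [
    [-10,-35,0],
    [-10,-25,0],
    [0,-12,0],
    [0,0,0],
    [0,0,0],
    [0,0,0]
  ],
  "yaw": [0,0,0,0,0,0]
}}

```text
t: 65.82
ee_pos: [567.2, -242.4, 241.8]
orientation: [-3.138, 0.125, 0.001]
ft_force: [0.6, 0.1, -0.2]
width: 87.4
grasp_force: 0.0
```

Run:
```python
from h import *
o=ctrl.get_obs();print(o['ee_pos'].round(1),o['t'])
for n in('scene','top'):
    p=shot(n);W=cloud(p)
    if n=='scene': save(p,'s7.png')
    print(n,lean(W,389,271,10,152),lean(W,552.5,397.5,10,136),lean(W,453,115,10,120),lean(W,615.5,199,10,104))
    P=near(W,632,13,60,120,200);z=np.percentile(P[:,2],98);Q=P[P[:,2]>z-5];print('grip',len(P),z.round(1),cv2.minAreaRect(Q[:,:2].astype(np.float32)))
```

```text
[ 567.2 -242.4  241.8] 65.8167
scene (array([388.5, 271.8,  44.5]), array([389.9, 272. , 160.6]), array([0.7, 0.1])) (array([552.7, 398.4,  44.7]), array([553.9, 397.8, 145. ]), array([ 0.7, -0.3])) (array([452. , 116. ,  45.3]), array([453.7, 115.5, 128.8]), array([ 1.2, -0.3])) (array([615.1, 199.5,  44.7]), array([615.5, 199.7, 113.8]), array([0.3, 0.2]))
grip 481 166.5 ((631.07763671875, 14.831558227539062), (27.01072120666504, 26.78541374206543), 89.42170715332031)
top (array([388.4, 270.6,  41.1]), array([387.5, 271.6, 164.7]), array([-0.4,  0.5])) (array([552.5, 398.2,  41.3]), array([551.5, 396. , 148.9]), array([-0.6, -1.3])) (array([451.9, 115.1,  40.1]), array([451.6, 114.4, 132.4]), array([-0.2, -0.5])) (array([615.6, 198.9,  40.2]), array([614.1, 198.2, 116.7]), array([-1.3, -0.6]))
grip 207 169.5 ((629.1466674804688, 13.630084991455078), (24.935043334960938, 26.125112533569336), 76.50959777832031)
```

View pics/s7.png

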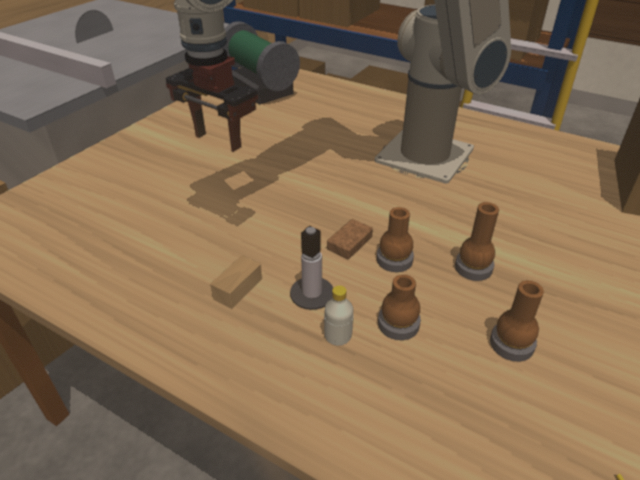

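The rod hangs fully in its holder at (312,245). All four vases stand level in their rings, the bystanders have not moved, and the arm is clear. Handing in.

```bash
python3 -c "
from workcell import ticket
print(ticket.close_job())"
```

```text
the job is handed in; nothing more can be done
None
```

I set all four vases level in their rings, gauged each bore from tallest to shortest with a hold of more than three seconds, hung the rod back in its holder, and handed the job in at about 66 s.

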